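# Line up test cassettes on a tilting fence jig and clamp the row

### The arm

A 6-joint arm with a two-finger parallel gripper is mounted at the origin on the work surface; the furniture and walls round the work are solid. World frame = base frame: x ahead of the robot, y to its left, z up, the work surface at z = 0. Lengths are in m, angles in rad, forces in N, time in s.
With the tool pointing down it reaches from about 0.35 to 0.775 m from the base axis. Payload 5.5 kg.
Tool frame: the origin (TCP) lies at the very end of the fingers, on their centre line; the grasp point (between the pads) lies 19 mm behind it (env.grip_point_offset is the distance from the TCP to the grasp point, in m); z points along the fingers, y is the line along which they close (so a half turn about z gives the same grasp; the last joint's range is limited). The gripper opens to 85 mm and grips with 20 to 120 N. Pads are 22 mm wide; open, the fingers measure 114 mm over their backs; the gripper's body (76 mm by 85 mm) begins 54 mm behind the grasp point. The pads swing forward as they close: fully open they stand 13 mm farther back than shut.
Start: joints at [1.044, 0.313, 0.046, 1.304, 0, 1.431], TCP at [0.217, 0.533, 0.231] pointing down, gripper open.
Joint ranges: [-2.76, 2.76], [-0.86, 1.69], [-1.03, 1.26], [-2.2, 2.34], [-1.47, 1.5], [-3.14, 3.14]. Speed limits (rad/s): [2.57, 2.57, 3.14, 3.14, 3.14, 3.14].

### API

Orientations are given as a unit quaternion [w, x, y, z].
In Python, from workcell import sensors, imaging, workorder, env gives the robot as it stands.
- The arm moves only by the shell command python3 -m handwheel 'ROWS' [FORCE]. ROWS is JSON, a list of rows, each a list of 5 numbers: the shift along the tool's x, y, z in mm, then the turn about the tool's z in rad, then the opening, from 0 (shut) to 1 (fully open). A call has 1 to 8 rows; each row is the pose to reach, as a shift and turn from the pose commanded when the call began, along the tool's axes at that moment; what a row does not reach only later rows make up. A row lasts 1/10 s, in which the tool goes at most 50 mm and 8.59 degrees, less where a joint would pass 70% of its speed; a pose out of reach is approached as far as the arm can. A call with a gripper value outside its range is refused whole. The fingers move at their own pace and stop on an object; FORCE is the grip in N (left out, the last holds). Time passes only in rows, so rows that repeat a pose let the fingers close. It gives the time, the measured TCP pose, the force, the opening and the grip force at its end, in the units of the state.
- sensors.get_state(): the state, without advancing time (a new reading comes with each control period).
- imaging.read_camera(name): name is "scene" or "top" or "wrist"; returns a dict with "color" (384x512x3 uint8, blue, green, red), "z_map" (384x512 float32, m along the optical axis (not along the pixel's ray), 0 where there is no reading), "fx", "fy", "cx", "cy" (pixels), "xyz" and "rotation" of the camera in the world. Camera axes: x right, y down, z forward; pixel columns grow to the right and rows downward; lengths in m; the calibration is good to about 2 mm. A picture is of the moment at which its call begins.
- workorder.hand_in(): hands the job in; it is judged then, once.
The state is a dict: "clock": time; "joint_pos": joint angles; "qvel": joint speeds; "tau": joint torques, N m; "tcp_pos": TCP position; "orientation": TCP orientation; "wrist_force": force on the tool from outside, world axes, zero at the start; "ft_torque": the same for the moment, N m; "finger_gap": finger opening in m; "grip_force": force on a finger pad.
Only numpy, scipy, OpenCV 4.12 (cv2) and the standard library are available. Lean on these libraries where they do the work, as an engineer would, in place of code of your own. Each camera call takes 0.05 s, during which the arm holds its last target. There are 200 camera calls.

### The job

Line up all the test cassettes for reading: open the jig's clamp lever wide, lay every cassette flat on the level deck, side by side with its length square to the fence and its end clear of the fence, then lift the deck by its handle to about 30 degrees so that they all slide down to the fence together. Let the deck down level again and then swing the clamp lever shut on the row, leaving every cassette with one short end flush against the fence. Leave the timer and the bottle where they are.

Things in the scene. Friction and masses are not known exactly. Their poses are not given: they have to be found in the camera images.
- fence_mid (a point): Foot of the inner face, at mid-length, of a straight steel fence (290 mm long, 14 mm high, 8 mm thick) along the far edge of the alignment jig's tilting deck; on the deck's top. Axes (tilt with the deck): x square to the fence, from the deck toward the fence, away from the robot within 12 degrees; y along the fence; z square up from the deck
- deck_mid (a point): Middle of the top of the jig's bare aluminium deck, 60 mm above the worktop, 57 mm from the fence. The clear deck measures 114 mm across (x) and 282 mm along the fence (y); the other three edges have a rim 10 mm high and 4 mm thick. Slippery: cassettes start to slide at 9 to 14 degrees of tilt. Axes as fence_mid's
- pivot_mid (a point): middle of the deck's hinge axis, which runs along y, 10 mm behind the fence's inner face and 4 mm below the deck's top. Axes as fence_mid's
- deck (a joint): tilt of the deck, rad: 0 level (resting on its posts), grows as the near edge with the handle is lifted, so that the fence side becomes the low side; stops at 0.70. Takes about 2 to 5 N at the handle; let go, it sinks back to level by itself in a few seconds
- handle_mid (a point): middle of the deck's lifting handle: a dark round steel bar 10 mm thick, 100 mm long, parallel to the fence, 158 mm from the fence's inner face and 40 mm out from the deck's near edge, level with the deck's top; on two 8 mm wide arms 40 mm either side of its middle, free below. Axes as fence_mid's
- lever (a joint): clamp lever, rad: 0 fully shut, grows as it opens, stops at 1.75. A 260 mm long flap with a black pad lip, hinged behind the fence. Shut, the lip lies 2 mm over the bare deck, 16 to 24 mm from the fence, and bars the way to it; on a row of cassettes it rests at 0.05 to 0.08. Wide open, the flap stands upright by the fence, 60 mm above the deck. Stays where it is left; takes about 1.5 N at the ball
- lever_ball (a point): centre of the black ball, 18 mm across, on the clamp lever's 8 mm handle rod at the middle of the fence, 55 mm from the lever's hinge axis. Lever shut: the rod stands up, leaning 0.3 rad toward the deck. Lever at 1.75: the rod points away from the deck, 1.45 rad from the deck's upward normal. Its own axes turn with the lever
- lever_hinge (a point): middle of the clamp lever's hinge axis, which runs along y, 16 mm behind the fence's inner face and 20 mm above the deck's top. Axes as fence_mid's
- cassette_1_center (a point): centre of a white flat test cassette, 13 mm wide (its x), 64 mm long (its y), 4 mm thick (z up); starts flat on the worktop on the right, to one side of a fixed tool cup (60 mm wide, 85 mm high, centre near x 0.50, y -0.22, with a tall tool in it); None if this one is absent
- cassette_2_center (a point): centre of a white flat test cassette, 13 mm wide (its x), 64 mm long (its y), 4 mm thick (z up); starts flat on the worktop on the right, to one side of a fixed tool cup (60 mm wide, 85 mm high, centre near x 0.50, y -0.22, with a tall tool in it); None if this one is absent
- cassette_3_center (a point): centre of a white flat test cassette, 13 mm wide (its x), 64 mm long (its y), 4 mm thick (z up); starts flat on the worktop on the right, to one side of a fixed tool cup (60 mm wide, 85 mm high, centre near x 0.50, y -0.22, with a tall tool in it); None if this one is absent
- cassette_4_center (a point): centre of a white flat test cassette, 13 mm wide (its x), 64 mm long (its y), 4 mm thick (z up); starts flat on the worktop on the right, to one side of a fixed tool cup (60 mm wide, 85 mm high, centre near x 0.50, y -0.22, with a tall tool in it); None if this one is absent
- cassette_5_center (a point): centre of a white flat test cassette, 13 mm wide (its x), 64 mm long (its y), 4 mm thick (z up); starts flat on the worktop on the right, to one side of a fixed tool cup (60 mm wide, 85 mm high, centre near x 0.50, y -0.22, with a tall tool in it); None if this one is absent
- timer: white countdown timer, 62 x 62 x 18 mm, loose, lying among the cassettes, origin under its middle; not part of the job
- buffer_bottle: brown reagent bottle with a blue cap, 60 mm across, 98 mm high, loose, standing left of the robot, origin under its middle; not part of the job

How it is judged:
On the way, in this order (a step that is already met when the one before it is completed fails the run):
1. the clamp lever is wide open and every cassette lies flat on the level deck, its near end to the fence at least 6 mm short of it (value of joint lever above 1.25 rad and value of joint deck below 0.05 rad and x of cassette_1_center in the frame of fence_mid between -0.12 and -0.038 m and y of cassette_1_center in the frame of fence_mid between -0.132 and 0.132 m and z of cassette_1_center in the frame of fence_mid between -0.002 and 0.0055 m and x of cassette_2_center in the frame of fence_mid between -0.12 and -0.038 m and y of cassette_2_center in the frame of fence_mid between -0.132 and 0.132 m and z of cassette_2_center in the frame of fence_mid between -0.002 and 0.0055 m and x of cassette_3_center in the frame of fence_mid between -0.12 and -0.038 m and y of cassette_3_center in the frame of fence_mid between -0.132 and 0.132 m and z of cassette_3_center in the frame of fence_mid between -0.002 and 0.0055 m and x of cassette_4_center in the frame of fence_mid between -0.12 and -0.038 m and y of cassette_4_center in the frame of fence_mid between -0.132 and 0.132 m and z of cassette_4_center in the frame of fence_mid between -0.002 and 0.0055 m and x of cassette_5_center in the frame of fence_mid between -0.12 and -0.038 m and y of cassette_5_center in the frame of fence_mid between -0.132 and 0.132 m and z of cassette_5_center in the frame of fence_mid between -0.002 and 0.0055 m), for 0.2 s.
2. the deck, with every cassette on it, has been tilted past 23 degrees (0.4 rad) (value of joint deck above 0.4 rad and x of cassette_1_center in the frame of fence_mid between -0.12 and 0 m and y of cassette_1_center in the frame of fence_mid between -0.132 and 0.132 m and z of cassette_1_center in the frame of fence_mid between -0.002 and 0.0055 m and x of cassette_2_center in the frame of fence_mid between -0.12 and 0 m and y of cassette_2_center in the frame of fence_mid between -0.132 and 0.132 m and z of cassette_2_center in the frame of fence_mid between -0.002 and 0.0055 m and x of cassette_3_center in the frame of fence_mid between -0.12 and 0 m and y of cassette_3_center in the frame of fence_mid between -0.132 and 0.132 m and z of cassette_3_center in the frame of fence_mid between -0.002 and 0.0055 m and x of cassette_4_center in the frame of fence_mid between -0.12 and 0 m and y of cassette_4_center in the frame of fence_mid between -0.132 and 0.132 m and z of cassette_4_center in the frame of fence_mid between -0.002 and 0.0055 m and x of cassette_5_center in the frame of fence_mid between -0.12 and 0 m and y of cassette_5_center in the frame of fence_mid between -0.132 and 0.132 m and z of cassette_5_center in the frame of fence_mid between -0.002 and 0.0055 m), for 0.1 s.
3. the deck is level again with every cassette flat against the fence, before the clamp is shut (value of joint lever above 0.6 rad and value of joint deck below 0.04 rad and x of cassette_1_center in the frame of fence_mid between -0.0365 and 0 m and y of cassette_1_center in the frame of fence_mid between -0.132 and 0.132 m and z of cassette_1_center in the frame of fence_mid between -0.002 and 0.0055 m and angle between the y axis of each of cassette_1_center, cassette_2_center, cassette_3_center, cassette_4_center, cassette_5_center and the x axis of fence_mid, either way round below 0.15 rad and x of cassette_2_center in the frame of fence_mid between -0.0365 and 0 m and y of cassette_2_center in the frame of fence_mid between -0.132 and 0.132 m and z of cassette_2_center in the frame of fence_mid between -0.002 and 0.0055 m and x of cassette_3_center in the frame of fence_mid between -0.0365 and 0 m and y of cassette_3_center in the frame of fence_mid between -0.132 and 0.132 m and z of cassette_3_center in the frame of fence_mid between -0.002 and 0.0055 m and x of cassette_4_center in the frame of fence_mid between -0.0365 and 0 m and y of cassette_4_center in the frame of fence_mid between -0.132 and 0.132 m and z of cassette_4_center in the frame of fence_mid between -0.002 and 0.0055 m and x of cassette_5_center in the frame of fence_mid between -0.0365 and 0 m and y of cassette_5_center in the frame of fence_mid between -0.132 and 0.132 m and z of cassette_5_center in the frame of fence_mid between -0.002 and 0.0055 m), for 0.2 s.
At the end, for the whole second after the job is handed in: the deck is level (within 0.04 rad), the clamp lever is shut on the row (below 0.12 rad), and every cassette lies flat on the deck, unstacked, with its length square to the fence within 0.15 rad and its end within about 4 mm of the fence (value of joint lever below 0.12 rad and value of joint deck below 0.04 rad and x of cassette_1_center in the frame of fence_mid between -0.0365 and 0 m and y of cassette_1_center in the frame of fence_mid between -0.132 and 0.132 m and z of cassette_1_center in the frame of fence_mid between -0.002 and 0.0055 m and angle between the y axis of each of cassette_1_center, cassette_2_center, cassette_3_center, cassette_4_center, cassette_5_center and the x axis of fence_mid, either way round below 0.15 rad and x of cassette_2_center in the frame of fence_mid between -0.0365 and 0 m and y of cassette_2_center in the frame of fence_mid between -0.132 and 0.132 m and z of cassette_2_center in the frame of fence_mid between -0.002 and 0.0055 m and x of cassette_3_center in the frame of fence_mid between -0.0365 and 0 m and y of cassette_3_center in the frame of fence_mid between -0.132 and 0.132 m and z of cassette_3_center in the frame of fence_mid between -0.002 and 0.0055 m and x of cassette_4_center in the frame of fence_mid between -0.0365 and 0 m and y of cassette_4_center in the frame of fence_mid between -0.132 and 0.132 m and z of cassette_4_center in the frame of fence_mid between -0.002 and 0.0055 m and x of cassette_5_center in the frame of fence_mid between -0.0365 and 0 m and y of cassette_5_center in the frame of fence_mid between -0.132 and 0.132 m and z of cassette_5_center in the frame of fence_mid between -0.002 and 0.0055 m); the robot touches nothing.
It fails at once if the timer or the bottle is pushed more than 30 mm from its place or the bottle is tipped over (distance of any of timer, buffer_bottle from where it was at the start of the episode above 0.03 m or angle between buffer_bottle's own z axis and vertical above 0.5 rad).
Of cassette_1, cassette_2, cassette_3, cassette_4, cassette_5 only 3 to 5 are there at a start; the rules pass over those that are not, and their reading is None.
At some moment in a run one of cassette_1, cassette_2, cassette_3, cassette_4, cassette_5 may be knocked a few centimetres aside while the robot is not near it.
Once in a run the grip may slacken for a moment while it holds something.
It also fails if it takes over 210 s, if anything falls off the work surface, if the arm or the gripper's body presses on something with over 40 N, if the wrist force passes 120 N, or if a joint passes its speed limit or range.

## Working session

There is one attempt and no reset: what is moved stays moved. The work goes in short steps, Python scripts to look and compute and a shell command to move; the robot and the scene stay as the last step left them, time stands still between calls to the robot, and variables do not carry over. Pictures are saved under pics/ and viewed, at most 14 in all, crops included, and the job is handed in when it is done.

```bash
mkdir -p pics; ls; cat > h.py <<'E'
import numpy as np, cv2
from scipy.spatial.transform import Rotation as R
from workcell import sensors, imaging, workorder, env
def rot(q): 
    q=np.array(q); return R.from_quat([q[1],q[2],q[3],q[0]]).as_matrix() if q.shape==(4,) else q
def cam(n):
    c=imaging.read_camera(n); c['Rm']=rot(c['rotation']); c['xyz']=np.array(c['xyz']); return c
def ray(c,u,v,z):
    d=c['Rm']@np.array([(u-c['cx'])/c['fx'],(v-c['cy'])/c['fy'],1]); return c['xyz']+d*(z-c['xyz'][2])/d[2]
def pts(c):
    v,u=np.mgrid[0:384,0:512]; Z=c['z_map']
    P=np.stack([(u-c['cx'])/c['fx']*Z,(v-c['cy'])/c['fy']*Z,Z],-1)
    W=P@c['Rm'].T+c['xyz']; W[Z<=0]=np.nan; return W
def proj(c,p):
    q=c['Rm'].T@(np.array(p)-c['xyz']); return [c['cx']+c['fx']*q[0]/q[2],c['cy']+c['fy']*q[1]/q[2]]
E
python3 - <<'E'
from h import *
s=sensors.get_state(); print(s); print(env.grip_point_offset)
for n in ['top','scene']:
    c=cam(n); print(n,c['xyz'],c['Rm'].round(3).tolist(),c['fx'],c['cx'],c['cy']); cv2.imwrite(f'pics/{n}0.png',cv2.resize(c['color'],(768,576)))
    np.save(f'{n}0.npy',c,allow_pickle=True)
E
```

```text
pics
{'clock': 0.0, 'joint_pos': array([1.04441279e+00, 3.14000155e-01, 4.49939350e-02, 1.30362760e+00,
       1.89905443e-05, 1.43120013e+00]), 'qvel': array([ 7.80432640e-05, -1.98969650e-03, -8.97500486e-05,  8.38491524e-04,
       -1.53026349e-03,  8.93654290e-05]), 'tau': array([-1.16533515e-04, -4.80630505e+01,  2.98531044e+01,  1.96498632e-02,
       -9.46689920e-05,  1.39788699e-05]), 'tcp_pos': array([0.21663896, 0.53207204, 0.23041515]), 'orientation': array([-3.09284100e-04,  1.92190325e-01,  9.81357241e-01, -8.65174326e-04]), 'wrist_force': array([-0.48438569, -0.19646526, -0.15190156]), 'ft_torque': array([ 0.07649161, -0.02240912,  0.02011251]), 'grip_force': 0.0, 'finger_gap': 0.08572109563691893}
0.0187
top [0.34598792 0.0131534  1.16579079] [[-0.017, -0.994, 0.108], [-1.0, 0.017, -0.007], [0.005, -0.108, -0.994]] 395.5560034220272 255.01834767051733 196.8800014854987
scene [-0.10730472 -0.49460885  0.80465463] [[0.676, -0.496, 0.545], [-0.737, -0.466, 0.49], [0.011, -0.732, -0.681]] 391.8255497389573 258.11947872000445 188.94334814367133
```

View pics/top0.png

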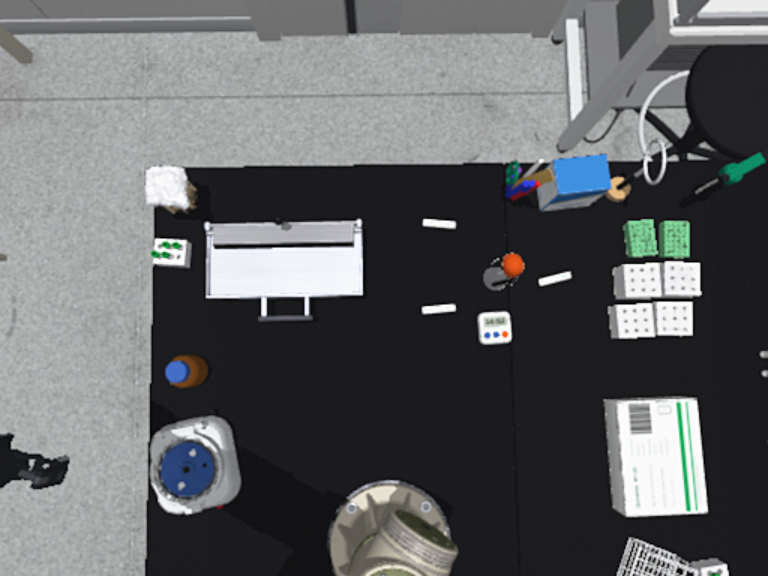

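View pics/scene0.png

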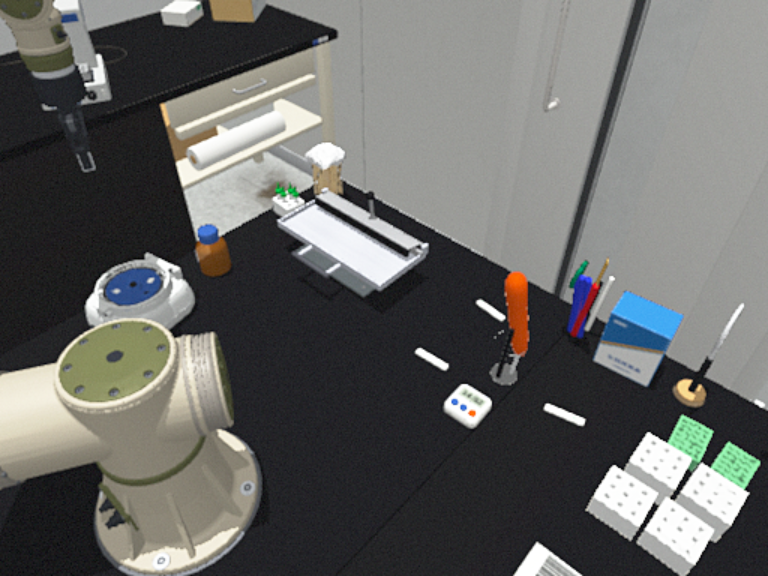

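Top view: three cassettes at about (440,224), (439,309) and (555,278) in the 768-wide picture. The jig is at (285,260) with its handle at (285,317) and ball at (285,225); the cup is at (500,275), the timer at (494,328) and the bottle at (187,370). The scene view shows the same three cassettes.

```bash
cat > m0.py <<'E'
from h import *
C={n:np.load(f'{n}0.npy',allow_pickle=True).item() for n in ['top','scene']}
for n,c in C.items():
    img=c['color']; W=pts(c)
    m=(img.min(2)>150).astype(np.uint8)
    k,l,st,ce=cv2.connectedComponentsWithStats(m)
    for i in range(1,k):
        if 30<st[i,4]<600:
            vu=np.argwhere(l==i); w=W[vu[:,0],vu[:,1]]; z=np.nanmedian(w[:,2])
            if z>0.03 or z<-.02: continue
            P=np.array([ray(c,u,v,0.004)[:2] for v,u in vu]); r=cv2.minAreaRect((P*1000).astype(np.float32))
            print(n,ce[i].round(1),st[i,4],'z',z.round(4),'rect mm',np.round(r[0],1),np.round(r[1],1),round(r[2],1))
c=C['top'];W=pts(c)
# jig: deck pixels
for (u,v) in [(142,180),(230,180),(190,212),(173,212),(205,212),(142,152),(190,149),(230,152),(140,160),(230,165),(140,195),(237,195)]: print(u,v,W[v,u].round(4),c['color'][v,u])
E
python3 m0.py
```

```text
top [292.4 148.6] 109 z 0.0043 rect mm [ 615.3 -109.5] [63.8 15. ] 84.2
top [369.5 185.3] 108 z 0.0045 rect mm [ 500.7 -335.5] [14.4 65.5] 13.1
top [292.  205.5] 111 z 0.0035 rect mm [ 444.4 -103.5] [14.5 65.5] 4.3
top [329.4 217.8] 363 z 0.0159 rect mm [ 405.9 -212.9] [62.  58.8] 89.0
top [247.3 331.2] 276 z 0.0135 rect mm [86.6 35. ] [ 32.3 104.1] 18.4
top [283.6 337.7] 36 z 0.0155 rect mm [ 68.1 -69. ] [20.  19.3] 88.9
top [434.7 373.7] 556 z 0.0079 rect mm [ -31.4 -502.1] [152.9  65.1] 88.9
scene [68.1 62. ] 48 z 0.0275 rect mm [ 567.8 1290.9] [95.7 31.1] 66.1
scene [327.  206.4] 97 z 0.0047 rect mm [ 614.4 -111.1] [66.9 17.4] 83.7
scene [287.7 238.8] 124 z 0.0045 rect mm [ 444.  -105.7] [16.7 66.9] 4.1
scene [311.5 269.7] 527 z 0.0161 rect mm [ 408.8 -210.6] [68.4 64.9] 2.7
scene [376.1 275.9] 158 z 0.0048 rect mm [ 500.3 -337.1] [17.6 65.4] 13.0
scene [153.7 293.4] 137 z 0.0135 rect mm [104.2  19.1] [16.3 59.5] 4.2
scene [469.4 293.3] 35 z 0.0296 rect mm [ 607.9 -521.4] [47.5 13.6] 7.8
scene [499.9 314.8] 33 z 0.0298 rect mm [ 597.9 -593.5] [ 8.2 53.9] 87.0
scene [164.5 325.2] 66 z 0.0162 rect mm [ 72.6 -63.9] [24.  19.4] 52.0
scene [150.4 366.1] 48 z 0.0001 rect mm [  -0.7 -114.2] [ 5.7 57.9] 89.0
142 180 [0.5189 0.3232 0.0609] [248 241 239]
230 180 [0.5152 0.0754 0.0587] [250 245 244]
190 212 [0.4261 0.1878 0.0623] [111 102 101]
173 212 [0.4267 0.2345 0.0659] [114 104 102]
205 212 [0.4255 0.146  0.062 ] [106  97  96]
142 152 [0.5991 0.3241 0.0619] [170 164 163]
190 149 [0.6002 0.1844 0.0846] [114 111 109]
230 152 [0.5907 0.0734 0.081 ] [191 185 183]
140 160 [0.5761 0.3294 0.0618] [206 192 188]
230 165 [0.5588 0.0752 0.0553] [255 245 242]
140 195 [0.4762 0.3279 0.0624] [226 209 205]
237 195 [0.4709 0.0558 0.0696] [255 253 252]
```

```bash
python3 - <<'E'
from h import *
c=np.load('top0.npy',allow_pickle=True).item(); W=pts(c)
a=c['color'][140:220,130:250]; cv2.imwrite('pics/jig0.png',cv2.resize(a,None,fx=6,fy=6,interpolation=cv2.INTER_CUBIC))
E
```

```text
(no output)
```

View pics/jig0.png

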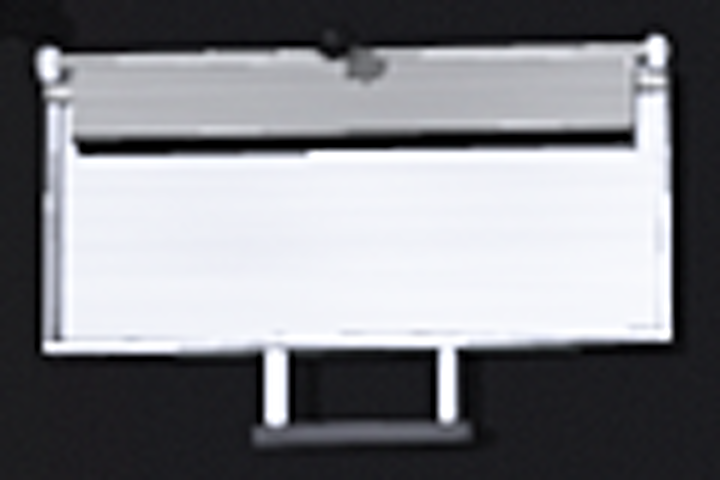

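```bash
python3 - <<'E'
from h import *
c=np.load('top0.npy',allow_pickle=True).item(); W=pts(c); s=np.load('scene0.npy',allow_pickle=True).item(); S=pts(s)
f=lambda u,v,z: ray(c,130+u/6,140+v/6,z)[:2].round(4)
a,b=f(43,352,.068),f(672,340,.068); print('near corners',a,b,np.linalg.norm(a-b)); 
h1,h2=f(253,435,.062),f(474,432,.062); print('handle',h1,h2,np.linalg.norm(h1-h2),(h1+h2)/2)
p1,p2=f(48,62,.08),f(657,48,.08); print('posts',p1,p2,np.linalg.norm(p1-p2))
for q in [(a,b),(h1,h2),(p1,p2)]:
    d=q[0]-q[1]; print('yaw', np.arctan2(-d[0],d[1]))
d=[(W[v,u].round(3),c['color'][v,u].max(),u,v) for v in range(143,160,1) for u in range(182,196) if W[v,u,2]>0.095]
print(*d,sep='\n')
# scene ball: dark pixels raised
M=(S[...,2]>0.1)&(S[...,0]>.5)&(S[...,0]<.7)&(S[...,1]>.1)&(S[...,1]<.3)&(s['color'].max(2)<90)
vu=np.argwhere(M); print('scene dark',len(vu)); w=S[M]
for q in np.c_[vu,w.round(3)][np.argsort(-w[:,2])][:12]: print(q)
print(w[:,2].max() if len(vu) else 0)
E
```

```text
near corners [0.4654 0.334 ] [0.4662 0.0419] 0.2921010955131802
handle [0.4256 0.2376] [0.4253 0.1348] 0.10280043774225867 [0.42545 0.1862 ]
posts [0.5998 0.3302] [0.6019 0.0467] 0.28350777767108964
yaw 0.0027387812384559286
yaw -0.002918279653345038
yaw 0.007407271931165004
(array([0.603, 0.191, 0.142]), np.uint8(28), 184, 143)
(array([0.603, 0.189, 0.141]), np.uint8(30), 185, 143)
(array([0.603, 0.186, 0.143]), np.uint8(29), 186, 143)
(array([0.604, 0.184, 0.14 ]), np.uint8(28), 187, 143)
(array([0.601, 0.194, 0.14 ]), np.uint8(29), 183, 144)
(array([0.601, 0.191, 0.141]), np.uint8(30), 184, 144)
(array([0.6  , 0.188, 0.143]), np.uint8(30), 185, 144)
(array([0.6  , 0.186, 0.142]), np.uint8(29), 186, 144)
(array([0.6  , 0.183, 0.143]), np.uint8(23), 187, 144)
(array([0.601, 0.181, 0.139]), np.uint8(29), 188, 144)
(array([0.597, 0.193, 0.144]), np.uint8(30), 183, 145)
(array([0.597, 0.191, 0.143]), np.uint8(48), 184, 145)
(array([0.597, 0.188, 0.146]), np.uint8(48), 185, 145)
(array([0.597, 0.185, 0.146]), np.uint8(30), 186, 145)
(array([0.598, 0.183, 0.142]), np.uint8(28), 187, 145)
[... 1273 characters left out ...]
[0.588, 0.184, 0.138]), np.uint8(72), 187, 149)
(array([0.597, 0.188, 0.098]), np.uint8(77), 188, 149)
scene dark 23
[1.28e+02 2.46e+02 5.93e-01 1.87e-01 1.44e-01]
[1.28e+02 2.48e+02 5.97e-01 1.83e-01 1.44e-01]
[1.28e+02 2.47e+02 5.96e-01 1.86e-01 1.43e-01]
[1.30e+02 2.46e+02 5.87e-01 1.82e-01 1.42e-01]
[1.29e+02 2.46e+02 5.91e-01 1.86e-01 1.42e-01]
[1.29e+02 2.48e+02 5.96e-01 1.82e-01 1.41e-01]
[1.30e+02 2.48e+02 5.93e-01 1.79e-01 1.41e-01]
[1.29e+02 2.47e+02 5.94e-01 1.85e-01 1.41e-01]
[1.29e+02 2.45e+02 5.91e-01 1.90e-01 1.40e-01]
[1.29e+02 2.44e+02 5.90e-01 1.93e-01 1.39e-01]
[1.30e+02 2.45e+02 5.90e-01 1.89e-01 1.38e-01]
[1.30e+02 2.47e+02 5.94e-01 1.84e-01 1.38e-01]
0.14383239135968062
```

```bash
cat > st.py <<'E'
# usage: st.py x y z yawy(deg of tool y axis in world): prints tool-axis shifts to reach the target
import sys
from h import *
s=sensors.get_state(); M=rot(s['orientation']); p=s['tcp_pos']
ya=np.degrees(np.arctan2(M[1,1],M[0,1])); print('t',round(s['clock'],2),'tcp',p.round(4),'yaw_y',ya.round(2),'tilt',np.degrees(np.arccos(-M[2,2])).round(2),'q6',s['joint_pos'][5].round(2),'gap',round(s['finger_gap'],4),'grip',round(s['grip_force'],1))
if len(sys.argv)>4:
    x,y,z,a=map(float,sys.argv[1:5]); d=M.T@(np.array([x,y,z])-p)*1000; t=(ya-a+90)%180-90
    print('shift',d.round(1),'turn',np.radians(t).round(3))
E
python3 -m handwheel '[[-448,-190,0,-0.387,0],[-448,-190,0,-0.387,0],[-448,-190,0,-0.387,0],[-448,-190,0,-0.387,0],[-448,-190,0,-0.387,0],[-448,-190,0,-0.387,0],[-448,-190,0,-0.387,0],[-448,-190,0,-0.387,0]]' 40; python3 st.py .56 .187 .23 90
```

```text
clock: 0.9
tcp_pos: [0.4945, 0.2529, 0.231]
orientation: [-0.0, -0.0, 1.0, 0.0]
wrist_force: [0.6, 0.5, 0.6]
finger_gap: -0.0003
grip_force: 0.0
t 0.9 tcp [0.4945 0.2529 0.231 ] yaw_y 90.01 tilt 0.03 q6 0.33 gap -0.0003 grip 0.0
shift [-65.5 -65.9   1. ] turn 0.0
```

```bash
python3 -m handwheel '[[-64,-66,0,0,0],[-64,-66,0,0,0],[-64,-66,50,0,0],[-64,-66,106,0,0],[-64,-66,106,0,0],[-64,-66,106,0,0]]'; python3 -m handwheel '[[-14,0,0,0,0],[-28,0,2,0,0],[-46,0,7,0,0],[-62,0,7,0,0],[-76,0,7,0,0],[-76,0,7,0,0],[-80,0,14,0,0],[-83,0,20,0,0]]'; python3 st.py .643 .187 .097 90
```

```text
clock: 1.5
tcp_pos: [0.556, 0.1884, 0.124]
orientation: [-0.002, -0.0, 1.0, -0.0]
wrist_force: [0.0, 0.3, 1.2]
finger_gap: 0.0002
grip_force: 0.0
clock: 2.3
tcp_pos: [0.6433, 0.1894, 0.1085]
orientation: [0.004, -0.0, 1.0, 0.001]
wrist_force: [1.8, 0.3, 3.6]
finger_gap: 0.0002
grip_force: 1.6
t 2.3 tcp [0.6433 0.1894 0.1085] yaw_y 90.04 tilt 0.42 q6 0.17 gap 0.0002 grip 1.6
shift [ 0.4 -2.4 11.5] turn 0.001
```

```bash
python3 -m handwheel '[[0,0,6,0,0],[0,0,12,0,0],[0,0,13,0,0],[0,0,13,0,0],[0,0,0,0,0],[0,0,-50,0,0],[0,0,-100,0,0],[0,0,-100,0,0]]'; python3 -m handwheel '[[199,-294,0,1.496,0.45],[199,-294,0,1.496,0.45],[199,-294,0,1.496,0.45],[199,-294,0,1.496,0.45],[199,-294,0,1.496,0.45],[199,-294,0,1.496,0.45],[199,-294,0,1.496,0.45],[199,-294,0,1.496,0.45]]';python3 st.py .444 -.105 .17 4.3
```

```text
clock: 3.1
tcp_pos: [0.6445, 0.1893, 0.215]
orientation: [0.007, -0.0, 1.0, 0.001]
wrist_force: [0.8, 0.7, -0.3]
finger_gap: -0.0
grip_force: 0.0
clock: 3.9
tcp_pos: [0.4391, -0.109, 0.2062]
orientation: [0.001, 0.57, 0.822, -0.001]
wrist_force: [0.4, 0.4, -0.8]
finger_gap: 0.0384
grip_force: 0.0
t 3.9 tcp [ 0.4391 -0.109   0.2062] yaw_y 20.55 tilt 0.1 q6 0.79 gap 0.0384 grip 0.0
shift [ 2.1  6.  36.2] turn 0.284
```

```bash
python3 -m handwheel '[[2,6,36,0.15,0.45],[2,6,36,0.284,0.45],[2,6,36,0.284,0.45],[2,6,36,0.284,0.45]]' >/dev/null; cat > w.py <<'E'
# wrist + top look: white cassettes
from h import *
import sys
z=float(sys.argv[1]) if len(sys.argv)>1 else 0.004
for n in ['top','wrist']:
    c=cam(n); W=pts(c); m=(c['color'].min(2)>140).astype(np.uint8)
    k,l,st,ce=cv2.connectedComponentsWithStats(m)
    for i in range(1,k):
        if st[i,4]<60: continue
        vu=np.argwhere(l==i); P=np.array([ray(c,u,v,z)[:2] for v,u in vu]); r=cv2.minAreaRect((P*1000).astype(np.float32))
        a,b=sorted(r[1]); ang=r[2] if r[1][0]<r[1][1] else r[2]+90; zz=W[vu[:,0],vu[:,1],2]
        if 9<a<22 and 50<b<80: print(n,ce[i].round(),'c',np.round(r[0],1),'size',round(a,1),round(b,1),'width-axis deg',round((ang+90)%180-90,1),'z',np.nanmedian(zz).round(4))
    cv2.imwrite(f'pics/{n}_last.png',c['color'])
E
python3 w.py; python3 st.py .444 -.105 .0 4.3; cp pics/wrist_last.png pics/wrist1.png
```

```text
top [291. 148.] c [ 615.7 -104.9] size 14.9 54.8 width-axis deg -6.7 z 0.0047
top [476. 380.] c [ -56.6 -608.9] size 18.9 51.2 width-axis deg -1.1 z 0.0333
wrist [247. 168.] c [ 443.4 -105.1] size 16.3 67.6 width-axis deg 4.5 z 0.0039
wrist [419. 188.] c [ 613.2 -111. ] size 18.7 68.7 width-axis deg -5.8 z 0.0038
wrist [192. 249.] c [ 392. -195.] size 19.3 58.7 width-axis deg -10.0 z 0.1974
wrist [311. 249.] c [ 517.4 -183.9] size 19.4 59.3 width-axis deg 19.6 z 0.1976
wrist [386. 313.] c [ 607.1 -252.8] size 15.1 53.4 width-axis deg 59.2 z 0.2278
t 4.4 tcp [ 0.4472 -0.1015  0.1702] yaw_y 5.13 tilt 0.11 q6 1.08 gap 0.0387 grip 0.0
shift [ -3.   -3.8 170.2] turn 0.014
```

View pics/wrist1.png

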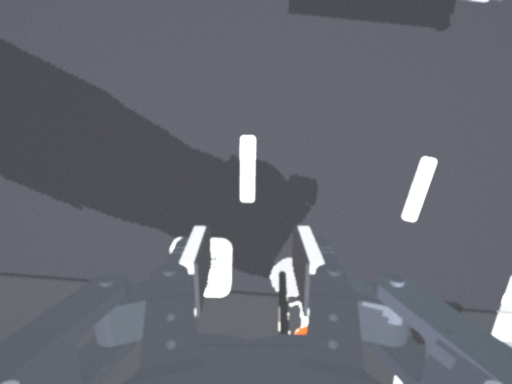

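```bash
cp pics/top_last.png pics/top1.png
```

```text
(no output)
```

View pics/top1.png

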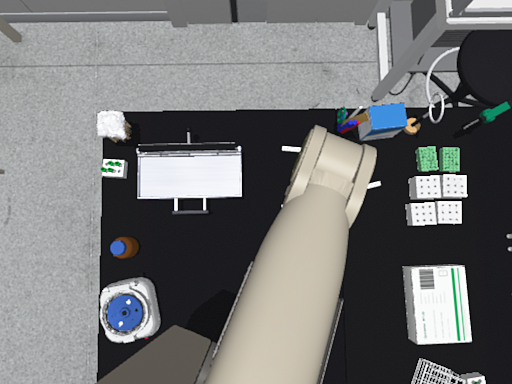

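The wrist view shows the near cassette centred at (247,168) and another at (419,188). The top view shows the lever open, with its rod pointing away at (189,137). The wrist, top and scene measurements agree, so I'll pick this one first.

```bash
python3 -m handwheel '[[-4,-3,50,0.01,0.45],[-4,-3,100,0.01,0.45],[-4,-3,140,0.01,0.45],[-4,-3,158,0.01,0.45],[-4,-3,158,0.01,0.45],[-4,-3,158,0.01,0.45]]'; python3 st.py .4437 -.105 .0015 4.5
```

```text
clock: 5.0
tcp_pos: [0.4446, -0.1057, 0.012]
orientation: [0.0, 0.679, 0.734, 0.0]
wrist_force: [-0.3, 0.2, 0.8]
finger_gap: 0.0383
grip_force: 0.0
t 5.0 tcp [ 0.4446 -0.1057  0.012 ] yaw_y 4.48 tilt 0.04 q6 1.08 gap 0.0383 grip 0.0
shift [ 0.8 -0.8 10.5] turn -0.0
```

```bash
python3 -m handwheel '[[1,-1,6,0,0.45],[1,-1,10.5,0,0.45],[1,-1,10.5,0,0.3],[1,-1,10.5,0,0],[1,-1,10.5,0,0],[1,-1,10.5,0,0],[1,-1,10.5,0,0],[1,-1,10.5,0,0]]' 60; python3 -m handwheel '[[0,0,-5,0,0],[0,0,-20,0,0],[0,0,-60,0,0],[0,0,-110,0,0],[0,0,-150,0,0],[0,0,-150,0,0]]'; python3 st.py .5215 .107 .16 90
```

```text
clock: 5.8
tcp_pos: [0.4431, -0.1048, 0.0014]
orientation: [0.0, 0.679, 0.734, 0.0]
wrist_force: [-1.8, -0.1, 5.4]
finger_gap: 0.0103
grip_force: 58.9
clock: 6.4
tcp_pos: [0.4464, -0.1062, 0.1567]
orientation: [0.005, 0.679, 0.734, 0.002]
wrist_force: [0.1, -0.7, -0.1]
finger_gap: 0.0099
grip_force: 58.7
t 6.4 tcp [ 0.4464 -0.1062  0.1567] yaw_y 4.42 tilt 0.61 q6 1.08 gap 0.0099 grip 58.7
shift [206.8  91.3  -3.4] turn -1.494
```

```bash
python3 -m handwheel '[[212,91,0,-1.494,0],[212,91,0,-1.494,0],[212,91,0,-1.494,0],[212,91,0,-1.494,0],[212,91,0,-1.494,0],[212,91,0,-1.494,0],[212,91,0,-1.494,0],[212,91,0,-1.494,0]]'; python3 st.py .5215 .112 .12 90; python3 - <<'E'
from h import *
c=cam('wrist'); cv2.imwrite('pics/w2.png',c['color'])
E
```

```text
clock: 7.2
tcp_pos: [0.5167, 0.1143, 0.1499]
orientation: [-0.001, 0.143, 0.99, -0.0]
wrist_force: [0.3, 0.0, 0.3]
finger_gap: 0.0105
grip_force: 59.3
t 7.2 tcp [0.5167 0.1143 0.1499] yaw_y 73.59 tilt 0.09 q6 0.35 gap 0.0105 grip 59.3
shift [-5.3 -0.8 29.9] turn -0.286
```

View pics/w2.png

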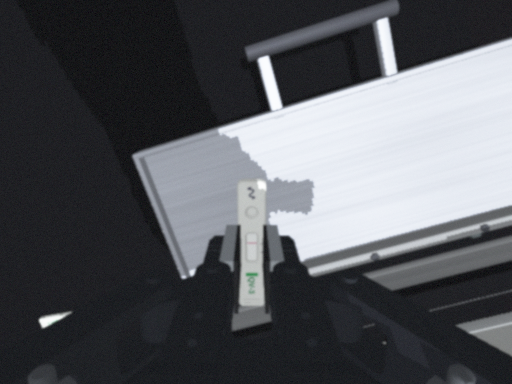

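The held cassette is straight and centred between the pads, about (252,245). The deck's right rim corner shows at (137,155) and the handle at (320,30). I'll check the deck height and rims from this view, then place it.

```bash
python3 -m handwheel '[[-5,-1,0,-0.15,0],[-5,-1,0,-0.286,0],[-5,-1,0,-0.286,0],[-5,-1,0,-0.286,0]]' >/dev/null; python3 - <<'E'
from h import *
c=cam('wrist'); W=pts(c); np.save('w3.npy',c,allow_pickle=True)
m=(W[...,2]>.05)&(W[...,2]<.068)&(W[...,0]>.48)&(W[...,0]<.56)&(W[...,1]>.15)&(W[...,1]<.3); w=W[m]
A=np.c_[w[:,:2]-w[:,:2].mean(0),np.ones(len(w))]; print('deck plane',np.linalg.lstsq(A,w[:,2],rcond=None)[0],len(w))
m=(W[...,2]>.05)&(W[...,2]<.068); 
for y in (.15,.2,.24):
    # near edge of jig (handle side, away from arms): smallest x with z>.05
    k=(abs(W[...,1]-y)<.004)&(W[...,2]>.045)&(W[...,2]<.08); xs=W[k]; print(y,'x min',np.nanpercentile(xs[:,0],1).round(4),'max',np.nanpercentile(xs[:,0],99).round(4))
k=(W[...,2]>.045)&(W[...,2]<.085)&(W[...,0]>.48)&(W[...,0]<.5); print('ymin',np.nanpercentile(W[k][:,1],[.5,1]))
for x in np.arange(.565,.6,.003):
    k=(abs(W[...,0]-x)<.0015)&(abs(W[...,1]-.2)<.02); print(x.round(3),np.nanmedian(W[k][:,2]).round(4) if k.any() else None, end='; ')
E
python3 st.py .5215 .112 .0625 90
```

```text
deck plane [-0.00020902  0.00024621  0.06002765] 20902
0.15 x min 0.4224 max 0.582
0.2 x min 0.4219 max 0.5873
0.24 x min 0.4653 max 0.5897
ymin [0.0438731  0.04505413]
0.565 0.0601; 0.568 0.0601; 0.571 0.06; 0.574 0.06; 0.577 0.06; 0.58 0.06; 0.583 0.0657; 0.586 0.074; 0.589 0.0743; 0.592 0.1221; 0.595 0.1213; 0.598 0.1209; t 7.7 tcp [0.5214 0.1112 0.1505] yaw_y 89.33 tilt 0.03 q6 0.07 gap 0.0099 grip 59.3
shift [-0.1  0.8 88. ] turn -0.012
```

```bash
python3 -m handwheel '[[0,1,40,-0.012,0],[0,1,70,-0.012,0],[0,1,84,-0.012,0],[0,1,88.5,-0.012,0],[0,1,88.5,-0.012,0],[0,1,88.5,-0.012,0],[0,1,88.5,-0.012,0.35],[0,1,88.5,-0.012,0.35]]'; python3 -m handwheel '[[0,0,0,0,0.35],[0,0,0,0,0.35],[0,0,-20,0,0.35],[0,0,-60,0,0.35],[0,0,-100,0,0.35],[0,0,-120,0,0.35],[0,0,-120,0,0.35]]';  python3 st.py .61 -.11 .18 -6
```

```text
clock: 8.5
tcp_pos: [0.5221, 0.1123, 0.0627]
orientation: [0.0, -0.002, 1.0, 0.0]
wrist_force: [0.6, 0.2, 0.1]
finger_gap: 0.03
grip_force: 0.0
clock: 9.2
tcp_pos: [0.5241, 0.1125, 0.186]
orientation: [0.003, -0.002, 1.0, 0.0]
wrist_force: [-0.4, -0.5, 0.6]
finger_gap: 0.0301
grip_force: 0.0
t 9.2 tcp [0.5241 0.1125 0.186 ] yaw_y 90.24 tilt 0.4 q6 0.06 gap 0.0301 grip 0.0
shift [ -85.  -222.8    6.5] turn -1.462
```

```bash
python3 -m handwheel '[[-85,-223,0,-1.46,0.45],[-85,-223,0,-1.46,0.45],[-85,-223,0,-1.46,0.45],[-85,-223,0,-1.46,0.45],[-85,-223,0,-1.46,0.45],[-85,-223,0,-1.46,0.45],[-85,-223,0,-1.46,0.45],[-85,-223,0,-1.46,0.45]]'; python3 -m handwheel '[[0,0,0,-0.15,0.45],[0,0,0,-0.29,0.45],[0,0,0,-0.29,0.45],[0,0,0,-0.29,0.45]]' >/dev/null; python3 w.py; python3 st.py .614 -.111 .01 -6
```

```text
clock: 10.0
tcp_pos: [0.6069, -0.111, 0.1802]
orientation: [-0.001, -0.557, 0.831, 0.001]
wrist_force: [-0.7, 0.3, 0.4]
finger_gap: 0.0386
grip_force: 0.0
top [369. 185.] c [ 500.8 -335.9] size 14.4 66.3 width-axis deg 13.1 z 0.0039
top [476. 380.] c [ -56.6 -608.9] size 18.9 51.2 width-axis deg -1.1 z 0.0339
wrist [244. 163.] c [ 614.2 -110.9] size 14.3 65.3 width-axis deg -6.2 z 0.0042
wrist [191. 251.] c [682.5 -23.4] size 14.0 54.0 width-axis deg -20.0 z 0.2122
wrist [311. 251.] c [552.   -8.9] size 13.8 54.1 width-axis deg 7.5 z 0.2116
t 10.5 tcp [ 0.6074 -0.1102  0.1816] yaw_y 173.9 tilt 0.05 q6 -1.77 gap 0.0384 grip 0.0
shift [ 1.000e-01 -6.800e+00  1.716e+02] turn -0.002
```

```bash
python3 -m handwheel '[[0,-7,50,0,0.45],[0,-7,100,0,0.45],[0,-7,140,0,0.45],[0,-7,165,0,0.45],[0,-7,172,0,0.45],[0,-7,172,0,0.45],[0,-7,172,0,0.45]]'; python3 st.py .6142 -.111 .0015 -6.2
```

```text
clock: 11.2
tcp_pos: [0.6159, -0.1114, 0.0119]
orientation: [0.001, -0.669, 0.743, -0.001]
wrist_force: [-0.4, -0.1, 0.6]
finger_gap: 0.0383
grip_force: 0.0
t 11.2 tcp [ 0.6159 -0.1114  0.0119] yaw_y 174.0 tilt 0.15 q6 -1.77 gap 0.0383 grip 0.0
shift [-0.3  1.8 10.4] turn 0.004
```

```bash
python3 -m handwheel '[[0,1,6,0,0.45],[0,1,10.4,0,0.45],[0,1,10.4,0,0.3],[0,1,10.4,0,0],[0,1,10.4,0,0],[0,1,10.4,0,0],[0,1,10.4,0,0],[0,1,10.4,0,0]]' 60; python3 -m handwheel '[[0,0,-5,0,0],[0,0,-20,0,0],[0,0,-60,0,0],[0,0,-110,0,0],[0,0,-150,0,0],[0,0,-150,0,0],[0,0,-150,0,0]]'; python3 st.py .5215 .187 .15 90
```

```text
clock: 12.0
tcp_pos: [0.6141, -0.1111, 0.0006]
orientation: [0.0, -0.669, 0.743, -0.0]
wrist_force: [-1.0, 0.8, 5.4]
finger_gap: 0.0104
grip_force: 59.6
clock: 12.7
tcp_pos: [0.6144, -0.1112, 0.1511]
orientation: [0.001, -0.669, 0.743, -0.001]
wrist_force: [-0.6, -0.3, -0.8]
finger_gap: 0.0102
grip_force: 58.7
t 12.7 tcp [ 0.6144 -0.1112  0.1511] yaw_y 174.04 tilt 0.15 q6 -1.77 gap 0.0102 grip 58.7
shift [-286.9  123.4    0.7] turn 1.467
```

```bash
python3 -m handwheel '[[-287,123,-5,1.467,0],[-287,123,-5,1.467,0],[-287,123,-5,1.467,0],[-287,123,-5,1.467,0],[-287,123,-5,1.467,0],[-287,123,-5,1.467,0],[-287,123,-5,1.467,0],[-287,123,-5,1.467,0]]'; python3 st.py .5215 .187 .0625 90
```

```text
clock: 13.5
tcp_pos: [0.5181, 0.1903, 0.1527]
orientation: [-0.002, -0.153, 0.988, 0.0]
wrist_force: [-0.5, -0.8, -0.7]
finger_gap: 0.0104
grip_force: 58.7
t 13.5 tcp [0.5181 0.1903 0.1527] yaw_y 107.6 tilt 0.26 q6 -0.1 gap 0.0104 grip 58.7
shift [-2.6 -4.3 90.2] turn 0.307
```

```bash
python3 -m handwheel '[[0,0,0,0.15,0],[0,0,0,0.286,0],[0,0,0,0.286,0],[0,0,0,0.286,0],[0,0,0,0.286,0]]' >/dev/null; python3 - <<'E'
from h import *
c=cam('wrist'); cv2.imwrite('pics/w4.png',c['color'])
E
python3 st.py .5215 .187 .0625 90
```

```text
t 14.05 tcp [0.5208 0.1871 0.1543] yaw_y 91.37 tilt 0.06 q6 0.18 gap 0.0099 grip 58.7
shift [-0.8 -0.1 91.8] turn 0.024
```

View pics/w4.png

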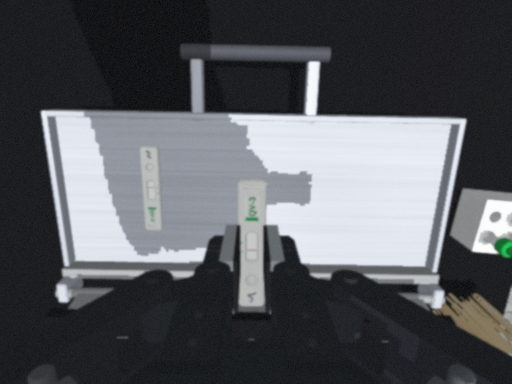

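The first cassette lies straight on the deck at (151,188), clear of the fence. The second is held straight at (252,245).

```bash
python3 -m handwheel '[[-1,0,40,0.024,0],[-1,0,70,0.024,0],[-1,0,86,0.024,0],[-1,0,92.3,0.024,0],[-1,0,92.3,0.024,0],[-1,0,92.3,0.024,0],[-1,0,92.3,0.024,0.3],[-1,0,92.3,0.024,0.3]]'; python3 -m handwheel '[[0,0,0,0,0.3],[0,0,0,0,0.3],[0,0,-20,0,0.3],[0,0,-60,0,0.3],[0,0,-110,0,0.3],[0,0,-140,0,0.3],[0,0,-140,0,0.3]]';  python3 st.py .5 -.336 .2 13
```

```text
clock: 14.85
tcp_pos: [0.5228, 0.1874, 0.0634]
orientation: [0.001, 0.001, 1.0, 0.0]
wrist_force: [-0.3, -0.3, -0.3]
finger_gap: 0.0258
grip_force: 0.0
clock: 15.55
tcp_pos: [0.5251, 0.1879, 0.2081]
orientation: [0.005, 0.001, 1.0, 0.001]
wrist_force: [0.7, 0.6, -0.5]
finger_gap: 0.0254
grip_force: 0.0
t 15.55 tcp [0.5251 0.1879 0.2081] yaw_y 89.92 tilt 0.56 q6 0.2 gap 0.0254 grip 0.0
shift [  24.4 -524.     6.8] turn 1.342
```

```bash
python3 - <<'E'
from h import *
for n in ['top','scene']:
    c=np.load(n+'0.npy',allow_pickle=True).item(); W=pts(c)
    m=(abs(W[...,0]-.5)<.08)&(abs(W[...,1]+.22)<.08)&(W[...,2]>.03); w=W[m]; print(n,w.min(0).round(3),w.max(0).round(3)); t=w[w[:,2]>.12]; print(t.min(0).round(3),t.max(0).round(3))
    t=w[w[:,2]>w[:,2].max()-.02]; print(t.mean(0))
E
```

```text
top [ 0.48  -0.243  0.035] [ 0.529 -0.191  0.232]
[ 0.48  -0.226  0.124] [ 0.516 -0.191  0.232]
[ 0.49703351 -0.20464164  0.22372781]
scene [ 0.479 -0.244  0.03 ] [ 0.515 -0.191  0.23 ]
[ 0.479 -0.239  0.12 ] [ 0.514 -0.192  0.23 ]
[ 0.49155281 -0.2105007   0.22157596]
```

```bash
python3 -m handwheel '[[145,-240,0,1.34,0.45],[145,-240,0,1.34,0.45],[145,-240,0,1.34,0.45],[145,-240,0,1.34,0.45],[145,-240,0,1.34,0.45],[145,-240,0,1.34,0.45],[165,-388,0,1.34,0.45],[165,-388,0,1.34,0.45]]'; python3 st.py .42 -.335 .2 13; python3 st.py .495 -.336 .2 13
```

```text
clock: 16.35
tcp_pos: [0.362, -0.1525, 0.2021]
orientation: [0.0, 0.567, 0.823, 0.0]
wrist_force: [1.2, 0.5, 1.0]
finger_gap: 0.0382
grip_force: 0.0
t 16.35 tcp [ 0.362  -0.1525  0.2021] yaw_y 20.86 tilt 0.02 q6 0.6 gap 0.0382 grip 0.0
shift [-191.2  -10.8    2.1] turn 0.137
t 16.35 tcp [ 0.362  -0.1525  0.2021] yaw_y 20.86 tilt 0.02 q6 0.6 gap 0.0382 grip 0.0
shift [-218.8   59.     2.1] turn 0.137
```

```bash
python3 -m handwheel '[[-191,-20,0,0.137,0.45],[-191,-20,0,0.137,0.45],[-191,-20,0,0.137,0.45],[-200,-10,0,0.137,0.45],[-219,59,0,0.137,0.45],[-219,59,0,0.137,0.45],[-219,59,0,0.137,0.45],[-219,59,0,0.137,0.45]]'; python3 w.py; cp pics/wrist_last.png pics/w5.png; python3 st.py .5 -.3365 .012 13
```

```text
clock: 17.15
tcp_pos: [0.4967, -0.3339, 0.2011]
orientation: [-0.001, 0.62, 0.784, -0.0]
wrist_force: [0.9, 0.5, -0.7]
finger_gap: 0.0385
grip_force: 0.0
top [369. 185.] c [ 500.5 -334.7] size 14.4 65.5 width-axis deg 13.1 z 0.0043
wrist [255. 162.] c [ 499.6 -336.9] size 13.9 66.1 width-axis deg 13.7 z 0.0044
wrist [311. 251.] c [ 587.  -419.9] size 15.0 57.8 width-axis deg 26.7 z 0.2314
t 17.25 tcp [ 0.4962 -0.334   0.202 ] yaw_y 13.29 tilt 0.09 q6 0.61 gap 0.0386 grip 0.0
shift [ -3.5   3.4 190. ] turn 0.005
```

View pics/w5.png

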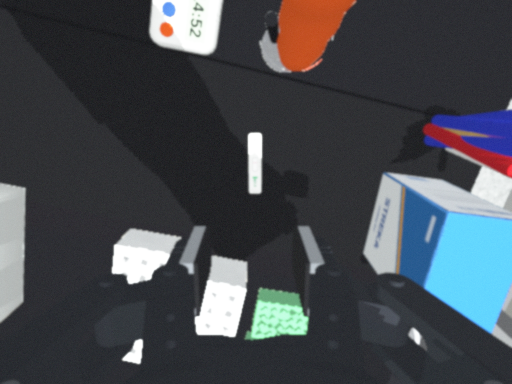

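The wrist view shows the third cassette at (255,162), with the timer, cup tool, racks and box all clear of the gripper.

```bash
python3 -m handwheel '[[-3,3,50,0.005,0.45],[-3,3,100,0.005,0.45],[-3,3,150,0.005,0.45],[-3,3,182,0.005,0.45],[-3,3,190,0.005,0.45],[-3,3,190,0.005,0.45],[-3,3,190,0.005,0.45]]' >/dev/null; python3 st.py .4998 -.337 .0015 13.5
```

```text
t 17.95 tcp [ 0.5017 -0.3378  0.0148] yaw_y 13.0 tilt 0.18 q6 0.62 gap 0.0384 grip 0.0
shift [ 1.3 -1.7 13.3] turn -0.009
```

```bash
python3 -m handwheel '[[1,-1,6,0,0.45],[1,-1,12,0,0.45],[1,-1,12.5,0,0.3],[1,-1,12.5,0,0],[1,-1,12.5,0,0],[1,-1,12.5,0,0],[1,-1,12.5,0,0],[1,-1,12.5,0,0]]' 60; python3 -m handwheel '[[0,0,-5,0,0],[0,0,-20,0,0],[0,0,-60,0,0],[0,0,-110,0,0],[0,0,-150,0,0],[0,0,-190,0,0],[0,0,-190,0,0]]'; python3 st.py .41 -.335 .19 13;python3 st.py .36 -.2 .19 13; python3 st.py .40 -.05 .19 90
```

```text
clock: 18.75
tcp_pos: [0.5, -0.3363, 0.0009]
orientation: [0.001, 0.622, 0.783, -0.0]
wrist_force: [-1.4, 0.3, 4.8]
finger_gap: 0.0106
grip_force: 59.3
clock: 19.45
tcp_pos: [0.5022, -0.3381, 0.1969]
orientation: [0.005, 0.622, 0.783, -0.0]
wrist_force: [0.9, -1.2, 0.4]
finger_gap: 0.0101
grip_force: 58.7
t 19.45 tcp [ 0.5022 -0.3381  0.1969] yaw_y 13.02 tilt 0.63 q6 0.62 gap 0.0101 grip 58.7
shift [ 23.9 -89.2   6.1] turn 0.0
t 19.45 tcp [ 0.5022 -0.3381  0.1969] yaw_y 13.02 tilt 0.63 q6 0.62 gap 0.0101 grip 58.7
shift [ 166.7 -107.5    4.8] turn 0.0
t 19.45 tcp [ 0.5022 -0.3381  0.1969] yaw_y 13.02 tilt 0.63 q6 0.62 gap 0.0101 grip 58.7
shift [303.8 -34.7   4. ] turn -1.344
```

```bash
python3 -m handwheel '[[24,-89,0,0,0],[24,-89,0,0,0],[167,-107,0,0,0],[167,-107,0,0,0],[167,-107,0,-0.1,0],[304,-35,0,-0.25,0],[304,-35,0,-0.4,0],[304,-35,0,-0.55,0]]'; python3 st.py .5215 .262 .17 90
```

```text
clock: 20.25
tcp_pos: [0.3955, -0.0506, 0.1899]
orientation: [0.0, 0.384, 0.923, 0.0]
wrist_force: [0.5, -1.3, -0.3]
finger_gap: 0.0105
grip_force: 58.8
t 20.25 tcp [ 0.3955 -0.0506  0.1899] yaw_y 44.8 tilt 0.03 q6 0.46 gap 0.0105 grip 58.8
shift [133.  309.6  20. ] turn -0.789
```

```bash
python3 -m handwheel '[[133,310,20,-0.789,0],[133,310,20,-0.789,0],[133,310,20,-0.789,0],[133,310,20,-0.789,0],[133,310,20,-0.789,0],[133,310,20,-0.789,0],[133,310,20,-0.789,0],[133,310,20,-0.789,0]]' >/dev/null; python3 st.py .5215 .262 .0625 90;  python3 - <<'E'
from h import *
c=cam('wrist'); cv2.imwrite('pics/w6.png',c['color'])
E
```

```text
t 21.05 tcp [0.5244 0.2639 0.1684] yaw_y 90.01 tilt 0.06 q6 0.33 gap 0.0103 grip 58.8
shift [  2.8  -2.  105.9] turn 0.0
```

View pics/w6.png

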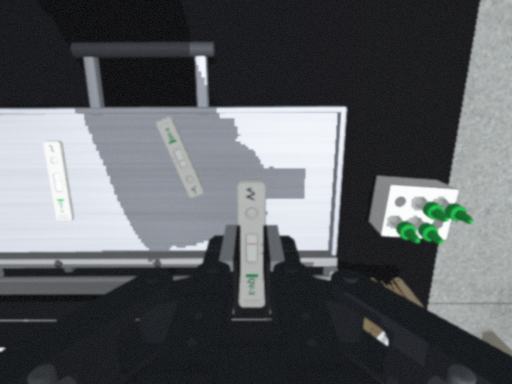

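The middle cassette has been knocked askew: it now runs from (160,120) to (200,195). I'll place the third one a little farther left, then straighten that one.

```bash
python3 -m handwheel '[[2,11,40,0,0],[2,11,80,0,0],[2,11,100,0,0],[2,11,106,0,0],[2,11,106,0,0],[2,11,106,0,0],[2,11,106,0,0.3],[2,11,106,0,0.3]]'; python3 -m handwheel '[[0,0,0,0,0.3],[0,0,0,0,0.3],[0,0,-20,0,0.3],[0,0,-60,0,0.3],[0,-40,-110,0,0.3],[0,-80,-120,0,0.3],[0,-80,-120,0,0.3]]';  python3 w.py .064; cp pics/wrist_last.png pics/w7.png; python3 st.py
```

```text
clock: 21.9
tcp_pos: [0.5227, 0.2711, 0.0657]
orientation: [0.001, 0.002, 1.0, 0.0]
wrist_force: [0.2, -0.0, 0.7]
finger_gap: 0.0257
grip_force: 0.0
clock: 22.6
tcp_pos: [0.5232, 0.1879, 0.1879]
orientation: [0.003, 0.004, 1.0, -0.0]
wrist_force: [-0.1, -0.1, -0.2]
finger_gap: 0.0257
grip_force: 0.0
top [230. 381.] c [-28.7  83.7] size 13.5 52.1 width-axis deg 10.3 z 0.2636
t 22.7 tcp [0.5219 0.1901 0.185 ] yaw_y 89.6 tilt 0.11 q6 0.21 gap 0.0257 grip 0.0
```

View pics/w7.png

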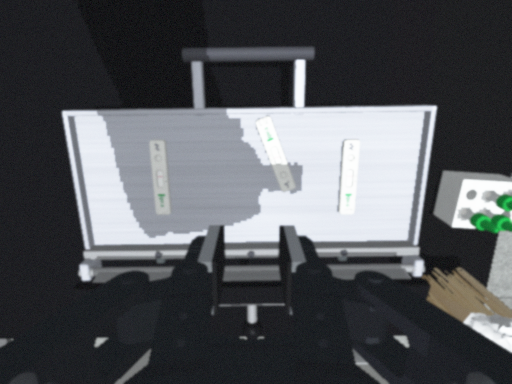

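The outer two cassettes lie straight at (160,177) and (349,177). The knocked one runs from (264,120) to (289,191).

```bash
python3 - <<'E'
from h import *
c=cam('wrist')
for n,a,b in [('mid',(264,120),(289,191)),('R',(157,141),(163,214)),('L',(351,140),(347,214))]:
    A,B=ray(c,*a,.064),ray(c,*b,.064); d=B-A; print(n,((A+B)/2).round(4),np.linalg.norm(d).round(4),'long axis deg',np.degrees(np.arctan2(d[1],d[0])).round(1))
E
python3 st.py .52 .18 .2 90
```

```text
mid [0.5037 0.2109 0.064 ] 0.0628 long axis deg 19.7
R [0.5215 0.1139 0.064 ] 0.0629 long axis deg -0.3
L [0.5224 0.2712 0.064 ] 0.0637 long axis deg 1.2
t 22.75 tcp [0.5213 0.1908 0.184 ] yaw_y 89.67 tilt 0.03 q6 0.21 gap 0.0255 grip 0.0
shift [  1.2 -10.8 -16. ] turn -0.006
```

```bash
python3 -m handwheel '[[18,20,0,-0.15,0.35],[18,20,0,-0.3,0.35],[18,20,30,-0.35,0.35],[18,20,70,-0.35,0.35],[18,20,100,-0.35,0.35],[18,20,110,-0.35,0.35],[18,20,110,-0.35,0.35]]'>/dev/null; python3 st.py .5037 .2109 .0618 109.7
```

```text
t 23.45 tcp [0.5013 0.2114 0.0718] yaw_y 109.86 tilt 0.29 q6 -0.1 gap 0.0299 grip 0.0
shift [-2.1 -1.3 10. ] turn 0.003
```

```bash
python3 -m handwheel '[[-2,-1,5,0,0.35],[-2,-1,9.7,0,0.35],[-2,-1,9.7,0,0.25],[-2,-1,9.7,0,0],[-2,-1,9.7,0,0],[-2,-1,9.7,0,0],[-2,-1,9.7,0,0],[-2,-1,9.7,0,0]]' 60; python3 -m handwheel '[[0,0,-5,0,0],[0,0,-20,0,0],[0,0,-40,0,0],[0,0,-40,0,0]]'; python3 st.py .5225 .19 .063 90
```

```text
clock: 24.25
tcp_pos: [0.5057, 0.2107, 0.0646]
orientation: [0.0, -0.172, 0.985, 0.0]
wrist_force: [-0.5, -0.0, -0.7]
finger_gap: -0.0001
grip_force: 0.0
clock: 24.65
tcp_pos: [0.5076, 0.2113, 0.1072]
orientation: [0.003, -0.172, 0.985, 0.0]
wrist_force: [0.2, 1.3, 0.2]
finger_gap: 0.0002
grip_force: 0.0
t 24.65 tcp [0.5076 0.2113 0.1072] yaw_y 109.79 tilt 0.29 q6 -0.1 gap 0.0002 grip 0.0
shift [ -6.6 -25.1  44.3] turn 0.345
```

The fingers shut just above it (z 0.0646). I'll reopen and try again lower.

```bash
python3 -m handwheel '[[0,0,-40,0,0.35],[0,0,-80,0,0.35],[0,0,-80,0,0.35],[0,0,-80,0,0.35],[0,0,-80,0,0.35]]'>/dev/null;  python3 - <<'E'
from h import *
c=cam('wrist'); cv2.imwrite('pics/w8.png',c['color'])
E
python3 st.py
```

```text
t 25.2 tcp [0.5046 0.2105 0.1828] yaw_y 109.78 tilt 0.16 q6 -0.1 gap 0.0297 grip 0.0
```

View pics/w8.png

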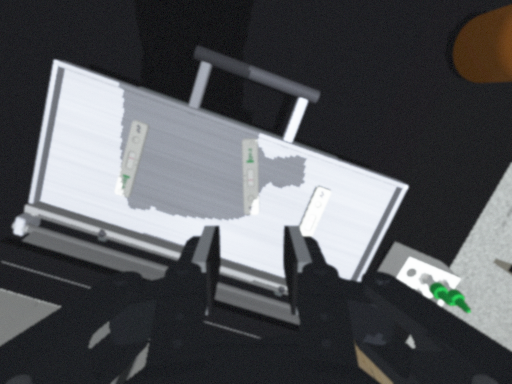

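The middle cassette is unmoved and in line with the fingers, running from (249,140) to (252,214).

```bash
python3 - <<'E'
from h import *
c=cam('wrist')
A,B=ray(c,249,140,.064),ray(c,252,214,.064); d=B-A; print(((A+B)/2).round(4),np.linalg.norm(d).round(4),np.degrees(np.arctan2(d[1],d[0])).round(1))
E
python3 st.py .5035 .2105 .07 108
```

```text
[0.5036 0.2093 0.064 ] 0.0631 21.9
t 25.25 tcp [0.5046 0.2105 0.1827] yaw_y 109.79 tilt 0.17 q6 -0.1 gap 0.0297 grip 0.0
shift [  0.7   0.3 112.7] turn 0.031
```

```bash
python3 -m handwheel '[[1,-1,50,0,0.35],[1,-1,90,0,0.35],[1,-1,110,0,0.35],[1,-1,113,0,0.35],[1,-1,113,0,0.35],[1,-1,113,0,0.35],[1,-1,113,0,0.35]]'>/dev/null; python3 st.py .5036 .2095 .0613 109.7
```

```text
t 25.95 tcp [0.5063 0.2098 0.0729] yaw_y 109.79 tilt 0.17 q6 -0.1 gap 0.0301 grip 0.0
shift [ 2.6  0.6 11.6] turn 0.002
```

```bash
python3 -m handwheel '[[3,0,6,0,0.35],[3,0,10,0,0.35],[3,0,11.6,0,0.35],[3,0,11.6,0,0.35],[3,0,11.6,0,0.35]]' 60; python3 st.py .5036 .2095 .0613 109.7
```

```text
clock: 26.45
tcp_pos: [0.5022, 0.2085, 0.0598]
orientation: [0.0, -0.172, 0.985, 0.0]
wrist_force: [0.2, 0.3, -0.0]
finger_gap: 0.0296
grip_force: 0.0
t 26.45 tcp [0.5022 0.2085 0.0598] yaw_y 109.79 tilt 0.01 q6 -0.1 gap 0.0296 grip 0.0
shift [-1.7  0.5 -1.5] turn 0.001
```

```bash
python3 -m handwheel '[[0,1,-1.5,0,0.35],[0,1,-1.5,0,0.25],[0,1,-1.5,0,0],[0,1,-1.5,0,0],[0,1,-1.5,0,0],[0,1,-1.5,0,0],[0,1,-1.5,0,0],[0,1,-1.5,0,0]]' 60; python3 -m handwheel '[[0,0,-5,0,0],[0,0,-20,0,0],[0,0,-40,0,0],[0,0,-40,0,0]]'; python3 st.py .5225 .19 .063 90
```

```text
clock: 27.25
tcp_pos: [0.5021, 0.2095, 0.0616]
orientation: [0.0, -0.172, 0.985, 0.0]
wrist_force: [-0.7, 0.1, 5.6]
finger_gap: 0.0101
grip_force: 59.0
clock: 27.65
tcp_pos: [0.5034, 0.2098, 0.1035]
orientation: [0.002, -0.172, 0.985, 0.0]
wrist_force: [-0.0, 0.1, 0.4]
finger_gap: 0.0097
grip_force: 58.6
t 27.65 tcp [0.5034 0.2098 0.1035] yaw_y 109.79 tilt 0.22 q6 -0.1 gap 0.0097 grip 58.6
shift [-11.1 -25.1  40.5] turn 0.345
```

```bash
python3 -m handwheel '[[-11,-25,0,0.15,0],[-11,-25,0,0.3,0],[-11,-25,20,0.345,0],[-11,-25,34,0.345,0],[-11,-25,38,0.345,0],[-11,-25,38,0.345,0],[-11,-25,38,0.345,0]]' >/dev/null; python3 st.py .5225 .19 .0628 90
```

```text
t 28.35 tcp [0.5205 0.1896 0.0631] yaw_y 90.03 tilt 0.02 q6 0.2 gap 0.01 grip 58.7
shift [-2.   0.4  0.3] turn 0.0
```

```bash
python3 -m handwheel '[[0,0,0.8,0,0],[0,0,0.8,0,0.15],[0,0,0.8,0,0.28],[0,0,0.8,0,0.28],[0,0,0.8,0,0.28],[0,0,-20,0,0.28],[0,0,-70,0,0.28],[0,0,-120,0,0.28]]'; python3 -m handwheel '[[30,-2,-20,0.15,0.35],[70,-2,-20,0.3,0.35],[70,-2,-20,0.3,0.35],[70,-2,-20,0.3,0.35]]' >/dev/null;  python3 - <<'E'
from h import *
c=cam('wrist'); cv2.imwrite('pics/w9.png',c['color']); np.save('w9.npy',c,allow_pickle=True)
W=pts(c); m=(W[...,2]>.04)&(W[...,2]<.075)&(W[...,0]<.435)&(W[...,0]>.415)&(W[...,1]>.1)&(W[...,1]<.27); w=W[m]; print('handle',np.nanpercentile(w,[1,50,99],axis=0).round(4))
E
python3 st.py .4255 .186 .1 0
```

```text
clock: 29.15
tcp_pos: [0.5195, 0.1893, 0.1837]
orientation: [-0.001, -0.0, 1.0, -0.0]
wrist_force: [1.0, -0.0, -1.0]
finger_gap: 0.0242
grip_force: 0.0
handle [[0.4205 0.1384 0.0595]
 [0.4251 0.1884 0.0639]
 [0.4344 0.2359 0.066 ]]
t 29.6 tcp [0.4511 0.1877 0.2036] yaw_y 72.9 tilt 0.08 q6 0.53 gap 0.0299 grip 0.0
shift [ 24.1  -9.2 103.6] turn 1.272
```

View pics/w9.png

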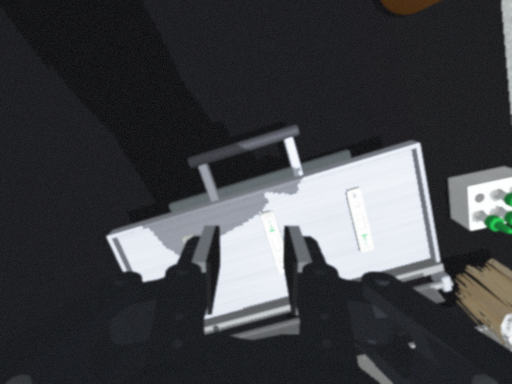

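The two visible cassettes, at (275,240) and (360,220), are now parallel to each other and square to the fence. The handle runs from (190,160) to (298,130), which puts it at x 0.425, y 0.187, z 0.060.

```bash
python3 -m handwheel '[[24,-9,20,0.15,0.35],[24,-9,40,0.3,0.35],[24,-9,60,0.45,0.35],[24,-9,80,0.6,0.35],[24,-9,100,0.75,0.35],[24,-9,100,0.9,0.35],[24,-9,100,1.05,0.35],[24,-9,100,1.2,0.35]]' >/dev/null; python3 -m handwheel '[[0,0,0,0.072,0.35],[0,0,0,0.072,0.35],[0,0,0,0.072,0.35]]'; python3 st.py .4255 .187 .046 0
```

```text
clock: 30.7
tcp_pos: [0.4258, 0.186, 0.103]
orientation: [-0.0, 0.707, 0.707, -0.0]
wrist_force: [0.5, 1.3, 0.1]
finger_gap: 0.0301
grip_force: 0.0
t 30.7 tcp [0.4258 0.186  0.103 ] yaw_y 0.06 tilt 0.01 q6 1.81 gap 0.0301 grip 0.0
shift [ 1.  -0.3 57. ] turn 0.001
```

```bash
python3 -m handwheel '[[0,0,25,0,0.35],[0,0,45,0,0.35],[0,0,57,0,0.35],[0,0,57,0,0.2],[0,0,57,0,0],[0,0,57,0,0],[0,0,57,0,0],[0,0,57,0,0]]' 40; python3 st.py .4255 .187 .046 0
```

```text
clock: 31.5
tcp_pos: [0.426, 0.1859, 0.0469]
orientation: [0.001, 0.707, 0.707, 0.001]
wrist_force: [2.5, -3.4, -2.4]
finger_gap: 0.0083
grip_force: 38.9
t 31.5 tcp [0.426  0.1859 0.0469] yaw_y -0.05 tilt 0.11 q6 1.81 gap 0.0083 grip 38.9
shift [ 1.1 -0.5  0.9] turn -0.001
```

```bash
python3 -m handwheel '[[0,0.4,-8.4,0,0],[0,1.2,-16.8,0,0],[0,2.5,-25.1,0,0],[0,4.2,-33.3,0,0],[0,6.2,-41.4,0,0],[0,8.7,-49.5,0,0],[0,11.6,-57.4,0,0],[0,14.8,-65.1,0,0]]';  python3 -m handwheel '[[0,3.6,-7.6,0,0],[0,7.7,-15,0,0],[0,12.1,-22.1,0,0],[0,12.1,-22.1,0,0],[0,12.1,-22.1,0,0],[0,12.1,-22.1,0,0],[0,12.1,-22.1,0,0],[0,12.1,-22.1,0,0]]'; python3 st.py; python3 - <<'E'
from h import *
c=cam('scene'); cv2.imwrite('pics/s1.png',cv2.resize(c['color'][90:230,150:330],None,fx=4,fy=4,interpolation=cv2.INTER_CUBIC))
E
```

```text
clock: 32.3
tcp_pos: [0.4404, 0.186, 0.1117]
orientation: [0.0, 0.707, 0.707, 0.0]
wrist_force: [4.7, -1.5, -8.8]
finger_gap: 0.0083
grip_force: 38.8
clock: 33.1
tcp_pos: [0.4516, 0.186, 0.1333]
orientation: [-0.0, 0.707, 0.707, -0.0]
wrist_force: [1.8, -2.1, -5.1]
finger_gap: 0.0082
grip_force: 39.2
t 33.1 tcp [0.4516 0.186  0.1333] yaw_y -0.04 tilt 0.03 q6 1.8 gap 0.0082 grip 39.2
```

View pics/s1.png

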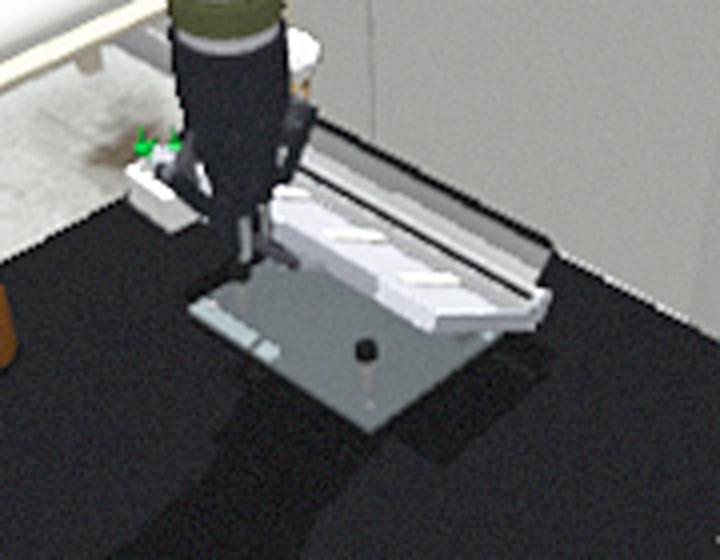

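The deck is tilted and all three cassettes are down at the fence, at about (290,192), (353,236) and (430,278) in the crop. I'll lower it now.

```bash
python3 -m handwheel '[[0,-4.4,7.1,0,0],[0,-8.5,14.5,0,0],[0,-12.1,22.1,0,0],[0,-15.3,29.8,0,0],[0,-18.2,37.7,0,0],[0,-20.7,45.8,0,0],[0,-22.7,53.9,0,0],[0,-24.4,62.1,0,0]]'; python3 -m handwheel '[[0,-0.7,4.2,0,0],[0,-1.3,8.3,0,0],[0,-1.8,12.5,0,0],[0,-2.1,16.7,0,0],[0,-2.4,21,0,0],[0,-2.5,24,0,0],[0,-2.5,25,0,0],[0,-2.5,25,0,0]]'; python3 -m handwheel '[[0,0,0,0,0.05],[0,0,0,0,0.2],[0,0,0,0,0.35],[0,0,0,0,0.35],[0,0,-30,0,0.35],[0,0,-80,0,0.35],[0,0,-130,0,0.35],[0,0,-150,0,0.35]]'; python3 st.py .50 .187 .2 90
```

```text
clock: 33.95
tcp_pos: [0.428, 0.186, 0.0709]
orientation: [0.0, 0.707, 0.707, 0.0]
wrist_force: [3.3, -3.6, 0.4]
finger_gap: 0.008
grip_force: 39.0
clock: 34.75
tcp_pos: [0.426, 0.1861, 0.0492]
orientation: [0.001, 0.707, 0.707, 0.001]
wrist_force: [-5.7, -6.3, 30.5]
finger_gap: 0.008
grip_force: 42.3
clock: 35.55
tcp_pos: [0.4265, 0.1869, 0.2003]
orientation: [0.001, 0.707, 0.707, 0.002]
wrist_force: [0.9, 0.6, -1.2]
finger_gap: 0.0301
grip_force: 0.0
t 35.55 tcp [0.4265 0.1869 0.2003] yaw_y -0.03 tilt 0.28 q6 1.81 gap 0.0301 grip 0.0
shift [ 0.2 73.5  0.6] turn 1.57
```

```bash
python3 -m handwheel '[[0,50,-10,-0.15,0.35],[0,95,-10,-0.3,0.35],[0,95,-10,-0.45,0.35],[0,95,-10,-0.6,0.35],[0,95,-10,-0.75,0.35],[0,95,-10,-0.9,0.35],[0,95,-10,-1.05,0.35],[0,95,-10,-1.2,0.35]]' >/dev/null; python3 -m handwheel '[[0,0,0,-0.15,0.35],[0,0,0,-0.3,0.35],[0,0,0,-0.37,0.35],[0,0,0,-0.37,0.35],[0,0,0,-0.37,0.35]]' >/dev/null; python3 - <<'E'
from h import *
c=cam('wrist'); cv2.imwrite('pics/w10.png',c['color']); np.save('w10.npy',c,allow_pickle=True)
W=pts(c); m=(W[...,2]>.05)&(W[...,2]<.068)&(W[...,0]>.475)&(W[...,0]<.51)&(W[...,1]>.07)&(W[...,1]<.31); w=W[m]
A=np.c_[w[:,:2]-w[:,:2].mean(0),np.ones(len(w))]; print('deck plane',np.linalg.lstsq(A,w[:,2],rcond=None)[0])
E
python3 st.py
```

```text
deck plane [-0.00158647  0.00020489  0.06000502]
t 36.9 tcp [0.5197 0.1861 0.2058] yaw_y 89.82 tilt 0.07 q6 0.2 gap 0.0298 grip 0.0
```

View pics/w10.png

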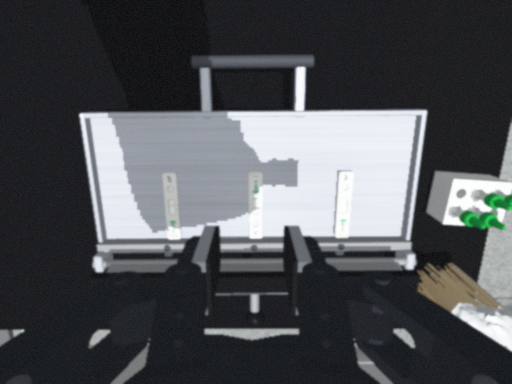

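All three cassettes sit square against the fence at (172,205), (256,205) and (345,205). The deck is level and the lever is still open, with its rod at (255,300). Next I'll locate the ball by numbers only.

```bash
python3 - <<'E'
from h import *
for n in ['w10','scene']:
    c=np.load('w10.npy',allow_pickle=True).item() if n=='w10' else cam('scene')
    W=pts(c); m=(W[...,2]>.07)&(W[...,2]<.12)&(W[...,0]>.61)&(W[...,0]<.68)&(abs(W[...,1]-.187)<.025); w=W[m]; col=c['color'][m].max(1)
    print(n,len(w)); 
    for x in np.arange(.61,.68,.005):
        k=abs(w[:,0]-x)<.0025
        if k.any(): print(x.round(3),k.sum(),'y',w[k][:,1].min().round(3),w[k][:,1].max().round(3),'z',w[k][:,2].max().round(3),'col',np.median(col[k]))
E
```

```text
w10 430
0.63 40 y 0.184 0.192 z 0.089 col 174.0
0.635 45 y 0.184 0.191 z 0.089 col 185.0
0.64 42 y 0.184 0.191 z 0.09 col 187.5
0.645 84 y 0.182 0.194 z 0.094 col 64.5
0.65 134 y 0.179 0.196 z 0.096 col 32.0
0.655 73 y 0.179 0.196 z 0.097 col 34.0
0.66 12 y 0.183 0.193 z 0.095 col 50.5
scene 29
0.61 1 y 0.164 0.164 z 0.117 col 146.0
0.64 2 y 0.183 0.186 z 0.092 col 190.5
0.645 3 y 0.182 0.188 z 0.091 col 128.0
0.65 11 y 0.18 0.192 z 0.098 col 34.0
0.655 8 y 0.178 0.192 z 0.096 col 81.0
0.66 4 y 0.182 0.19 z 0.095 col 125.0
```

```bash
python3 -m handwheel '[[-50,1,0,0,0.4],[-100,1,0,0,0.4],[-133,1,0,0,0.4],[-133,1,0,0,0.4],[-133,1,50,0,0.4],[-133,1,85,0,0.4],[-133,1,85,0,0.4],[-133,1,85,0,0.4]]'; python3 st.py .653 .187 .077 90
```

```text
clock: 37.75
tcp_pos: [0.6521, 0.1868, 0.1216]
orientation: [-0.001, 0.001, 1.0, -0.0]
wrist_force: [0.2, 0.2, 0.3]
finger_gap: 0.0342
grip_force: 0.0
t 37.75 tcp [0.6521 0.1868 0.1216] yaw_y 89.89 tilt 0.1 q6 0.16 gap 0.0342 grip 0.0
shift [-1.   0.2 44.6] turn -0.002
```

```bash
python3 -m handwheel '[[-1,0,25,0,0.4],[-1,0,44,0,0.4],[-1,0,44,0,0.4],[-1,0,44,0,0.25],[-1,0,44,0,0],[-1,0,44,0,0],[-1,0,44,0,0],[-1,0,44,0,0]]' 30; python3 st.py
```

```text
clock: 38.55
tcp_pos: [0.6554, 0.1883, 0.0803]
orientation: [0.002, 0.0, 1.0, 0.001]
wrist_force: [-1.6, 5.2, 6.0]
finger_gap: 0.0154
grip_force: 29.5
t 38.55 tcp [0.6554 0.1883 0.0803] yaw_y 89.96 tilt 0.28 q6 0.16 gap 0.0154 grip 29.5
```

```bash
python3 -m handwheel '[[1.6,0,-8.1,0,0],[5.6,0,-18.3,0,0],[11.5,0,-27.6,0,0],[19.2,0,-35.4,0,0],[28.2,0,-41.6,0,0],[38.3,0,-45.9,0,0],[49.1,0,-48.1,0,0],[49.1,0,-48.1,0,0]]'; python3 st.py
```

```text
clock: 39.35
tcp_pos: [0.6042, 0.1869, 0.127]
orientation: [0.0, 0.001, 1.0, -0.0]
wrist_force: [-1.5, 1.2, -0.1]
finger_gap: 0.0
grip_force: 0.8
t 39.35 tcp [0.6042 0.1869 0.127 ] yaw_y 89.94 tilt 0.05 q6 0.17 gap 0.0 grip 0.8
```

The grip slipped off. I'll find the lever before pushing again.

```bash
cat > ball.py <<'E'
from h import *
for n in ['scene','top']:
    c=cam(n); W=pts(c)
    m=(W[...,2]>.088)&(W[...,2]<.15)&(W[...,0]>.57)&(W[...,0]<.68)&(abs(W[...,1]-.187)<.02)&(c['color'].max(2)<60)
    w=W[m]
    for x in np.arange(.57,.68,.006):
        k=abs(w[:,0]-x)<.003
        if k.any(): print(n,x.round(3),k.sum(),'y',w[k][:,1].min().round(3),w[k][:,1].max().round(3),'z',w[k][:,2].min().round(3),w[k][:,2].max().round(3))
    # flap height profile off to the side, at y~.1
    k=(abs(W[...,1]-.10)<.03)&(W[...,0]>.54)&(W[...,0]<.63)&(W[...,2]>.05); w=W[k]
    print(n,'flap top: z99',np.nanpercentile(w[:,2],99).round(4),'x there',np.nanmedian(w[w[:,2]>np.nanpercentile(w[:,2],95),0]).round(4))
E
python3 ball.py
```

```text
scene 0.57 5 y 0.175 0.204 z 0.102 0.104
scene 0.6 9 y 0.172 0.179 z 0.135 0.149
scene 0.606 4 y 0.174 0.177 z 0.137 0.142
scene 0.612 5 y 0.173 0.175 z 0.137 0.149
scene 0.624 3 y 0.179 0.183 z 0.127 0.135
scene flap top: z99 0.2214 x there 0.6038
top 0.57 9 y 0.167 0.192 z 0.102 0.106
top 0.6 4 y 0.173 0.18 z 0.141 0.146
top 0.606 2 y 0.173 0.173 z 0.14 0.141
top flap top: z99 0.5647 x there 0.6013
```

```bash
python3 -m handwheel '[[0,0,-40,0,0],[0,0,-60,0,0],[-45,0,-60,0,0],[-72,0,-60,0,0],[-72,0,-60,0,0],[-72,0,-20,0,0],[-72,0,17,0,0],[-72,0,17,0,0]]'; python3 ball.py; python3 st.py .64 .187 .112 90
```

```text
clock: 40.25
tcp_pos: [0.6728, 0.1855, 0.1022]
orientation: [-0.005, 0.001, 1.0, -0.001]
wrist_force: [-0.8, 0.1, -0.1]
finger_gap: -0.0
grip_force: 0.0
scene 0.57 3 y 0.173 0.187 z 0.1 0.103
scene 0.618 9 y 0.182 0.192 z 0.128 0.14
scene 0.624 7 y 0.181 0.186 z 0.127 0.137
scene 0.66 4 y 0.173 0.194 z 0.145 0.149
scene 0.666 21 y 0.17 0.203 z 0.116 0.15
scene 0.672 15 y 0.172 0.19 z 0.109 0.149
scene 0.678 6 y 0.173 0.175 z 0.116 0.135
scene flap top: z99 0.1091 x there 0.5733
top 0.672 10 y 0.172 0.179 z 0.117 0.141
top flap top: z99 0.6237 x there 0.5454
t 40.35 tcp [0.6763 0.1863 0.1084] yaw_y 89.88 tilt 0.12 q6 0.16 gap -0.0 grip 0.0
shift [36.3  0.6 -3.5] turn -0.002
```

```bash
python3 -m handwheel '[[20,0,-3,0,0],[30,0,-4,0,0],[38,0,-5,0,0],[46,0,-6,0,0],[54,0,-7,0,0],[60,0,-8,0,0],[66,0,-8,0,0],[70,0,-8,0,0]]'; python3 -m handwheel '[[0,0,0,0,0],[2,0,0,0,0],[2,0,0,0,0]]'; python3 ball.py
```

```text
clock: 41.15
tcp_pos: [0.6067, 0.1868, 0.1165]
orientation: [0.0, 0.001, 1.0, -0.0]
wrist_force: [9.2, 0.2, -0.1]
finger_gap: -0.0002
grip_force: 4.7
clock: 41.45
tcp_pos: [0.6068, 0.1868, 0.1167]
orientation: [0.002, 0.001, 1.0, 0.0]
wrist_force: [7.5, -0.3, -0.8]
finger_gap: 0.0003
grip_force: 3.3
scene 0.576 1 y 0.186 0.186 z 0.141 0.141
scene 0.582 12 y 0.179 0.19 z 0.13 0.141
scene 0.588 10 y 0.18 0.194 z 0.126 0.144
scene 0.6 15 y 0.172 0.185 z 0.088 0.15
scene 0.606 11 y 0.17 0.181 z 0.118 0.147
scene 0.612 4 y 0.174 0.177 z 0.129 0.146
scene flap top: z99 0.2105 x there 0.6082
top 0.582 5 y 0.183 0.187 z 0.134 0.143
top 0.588 9 y 0.181 0.189 z 0.137 0.144
top 0.594 5 y 0.183 0.189 z 0.139 0.145
top 0.6 6 y 0.173 0.187 z 0.126 0.15
top 0.606 2 y 0.173 0.173 z 0.138 0.141
top flap top: z99 0.5704 x there 0.5997
```

The push stalled at 7–9 N with the ball at x 0.587, so the lever is at about 0.065, which means it rests on the row. I'll back off and check it.

```bash
python3 -m handwheel '[[3,0,0,0,0],[3,0,0,0,0],[-12,0,0,0,0],[-20,0,-30,0,0],[-20,0,-80,0,0],[-20,-50,-110,0,0],[-10,-100,-110,0,0],[-10,-150,-110,0,0]]'; python3 -m handwheel '[[40,-50,0,0,0],[80,-100,0,0,0],[120,-150,0,0,0],[150,-180,0,0,0],[150,-180,0,0,0],[150,-180,0,0,0]]'; python3 - <<'E'
from h import *
T={}
for n in ['top','scene']:
    c=cam(n); W=pts(c); 
    m=(W[...,2]>.1)&(W[...,2]<.16)&(W[...,0]>.56)&(W[...,0]<.68)&(abs(W[...,1]-.187)<.02); w=W[m]; print(n,'ball',np.nanmedian(w,0).round(4),np.nanmax(w,0).round(4),np.nanmin(w,0).round(4),len(w))
    for y in (.114,.15,.19,.23,.271):
        k=(abs(W[...,1]-y)<.006); print(y,[(round(x,3),round(float(np.nanmedian(W[k&(abs(W[...,0]-x)<.003)][:,2])),4)) for x in (.48,.5,.52,.535,.545,.553,.565,.575)])
    z0=np.load(n+'0.npy',allow_pickle=True).item()
    for nm,(x,y,r) in dict(timer=(.407,-.212,.05),bottle=(.35,.335,.06)).items():
        for d in (z0,c):
            V=pts(d); k=(abs(V[...,0]-x)<r)&(abs(V[...,1]-y)<r)&(V[...,2]>.008); print(nm,np.nanmean(V[k],0).round(4),k.sum())
    # white cassette blobs left on table
E
python3 w.py | grep top; python3 st.py
```

```text
clock: 42.35
tcp_pos: [0.6141, 0.0443, 0.2275]
orientation: [0.0, -0.0, 1.0, 0.0]
wrist_force: [0.5, -0.1, 0.3]
finger_gap: 0.0001
grip_force: 0.0
clock: 42.95
tcp_pos: [0.4611, -0.1368, 0.2259]
orientation: [-0.002, 0.003, 1.0, 0.0]
wrist_force: [0.9, 0.8, 0.8]
finger_gap: -0.0004
grip_force: 0.0
top ball [0.5883 0.1867 0.1406] [0.5958 0.194  0.1444] [0.5809 0.179  0.1314] 36
0.114 [(0.48, 0.0607), (0.5, 0.0603), (0.52, 0.0616), (0.535, 0.0632), (0.545, 0.0647), (0.553, 0.0645), (0.565, 0.0835), (0.575, 0.0856)]
0.15 [(0.48, 0.0609), (0.5, 0.0599), (0.52, 0.0593), (0.535, 0.06), (0.545, 0.0608), (0.553, 0.0609), (0.565, 0.0821), (0.575, 0.0859)]
0.19 [(0.48, 0.0601), (0.5, 0.0589), (0.52, 0.0622), (0.535, 0.0642), (0.545, 0.065), (0.553, 0.0642), (0.565, 0.0834), (0.575, 0.0847)]
0.23 [(0.48, 0.0591), (0.5, 0.0608), (0.52, 0.0609), (0.535, 0.0598), (0.545, 0.0605), (0.553, 0.0606), (0.565, 0.0845), (0.575, 0.0847)]
0.271 [(0.48, 0.059), (0.5, 0.0609), (0.52, 0.06), (0.535, 0.0648), (0.545, 0.0641), (0.553, 0.0647), (0.565, 0.0834), (0.575, 0.0843)]
timer [ 0.4062 -0.2115  0.016 ] 43
[... 559 characters left out ...]
.065), (0.565, 0.0799), (0.575, 0.0848)]
0.23 [(0.48, 0.0143), (0.5, 0.061), (0.52, 0.0609), (0.535, 0.061), (0.545, 0.0594), (0.553, 0.0604), (0.565, 0.0826), (0.575, 0.0852)]
0.271 [(0.48, 0.0603), (0.5, 0.0604), (0.52, 0.0618), (0.535, 0.0641), (0.545, 0.0643), (0.553, 0.0651), (0.565, 0.0795), (0.575, 0.0845)]
timer [ 0.4024 -0.2152  0.0163] 543
timer [ 0.4357 -0.1799  0.3645] 2239
bottle [0.3246 0.3609 0.059 ] 577
bottle [0.3245 0.3608 0.059 ] 580
top [211. 377.] c [-33.8 134.7] size 17.8 59.6 width-axis deg 51.4 z 0.2917
top [476. 380.] c [ -56.6 -608.9] size 18.9 51.2 width-axis deg -1.1 z 0.0333
t 43.15 tcp [ 0.4648 -0.1343  0.2261] yaw_y 89.94 tilt 0.06 q6 -0.45 gap -0.0001 grip 0.0
```

```bash
python3 -m handwheel '[[0,50,0,0,0],[0,100,0,0,0],[0,150,0,0,0],[0,200,0,0,0],[-20,250,0,0,0],[-40,300,0,0,0],[-40,321,0,0,0],[-40,321,0,0,0]]'; python3 -m handwheel '[[0,0,0,0,0],[0,0,0,0,0]]' >/dev/null; python3 - <<'E'
from h import *
c=cam('wrist'); W=pts(c)
k=(W[...,2]>.0622)&(W[...,2]<.067)&(W[...,0]>.49)&(W[...,0]<.5575)&(W[...,1]>.06)&(W[...,1]<.31)
k=cv2.morphologyEx(k.astype(np.uint8),cv2.MORPH_OPEN,np.ones((5,5)))
n,l,st,ce=cv2.connectedComponentsWithStats(k)
for i in range(1,n):
    if st[i,4]<100: continue
    w=W[l==i]; r=cv2.minAreaRect((w[:,:2]*1000).astype(np.float32)); print(st[i,4],'xmin',np.percentile(w[:,0],1).round(4),'xmax',w[:,0].max().round(4),'y',w[:,1].min().round(4),w[:,1].max().round(4),np.round(r[1],1),round(r[2],1),'z',np.median(w[:,2]).round(4))
m=(W[...,2]>.11)&(W[...,2]<.16)&(W[...,0]>.56)&(W[...,0]<.68)&(abs(W[...,1]-.187)<.02); w=W[m]; print('ball',np.nanmin(w,0).round(4),np.nanmax(w,0).round(4),len(w))
E
python3 st.py
```

```text
clock: 43.95
tcp_pos: [0.5051, 0.1911, 0.2255]
orientation: [-0.0, -0.003, 1.0, 0.0]
wrist_force: [-0.8, -0.4, 0.1]
finger_gap: -0.0002
grip_force: 0.0
412 xmin 0.5184 xmax 0.5567 y 0.2641 0.2774 [38.9 13.3] 0.8 z 0.0642
402 xmin 0.5189 xmax 0.5563 y 0.1058 0.1187 [12.7 37.8] 89.2 z 0.0642
462 xmin 0.519 xmax 0.5574 y 0.1832 0.1952 [12.  38.8] 90.0 z 0.0643
t 44.2 tcp [0.5049 0.1856 0.2262] yaw_y 89.88 tilt 0.03 q6 0.21 gap -0.0 grip 0.0Traceback (most recent call last):
  File "<stdin>", line 9, in <module>
    res = np.fmin.reduce(a, axis=axis, out=out, **kwargs)
ValueError: zero-size array to reduction operation fmin which has no identity
```

All three near ends are at x 0.519, so the far ends sit at 0.583, against the fence. Each is square to within 1°, and the robot is clear of everything.

```bash
python3 -c "
from h import *
print(workorder.hand_in())"
```

```text
the job is handed in; nothing more can be done
None
```

The job is handed in; no verdict was returned. By my last measurements, all three cassettes present are clamped flush and square against the fence and the deck is level. The lever is shut at about 0.07–0.09 rad. The bottle has not moved; the arm never went near the timer, though it blocked my final check of it.

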